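Square the bar to the slab, then turn the ball dish a quarter turn

ROBOT

A 7-joint arm with a two-finger parallel gripper is mounted at the origin on the work surface. World frame = base frame: x ahead of the robot, y to its left, z up, the work surface at z = 0. Lengths are in m, angles in rad, forces in N, time in s.
With the tool pointing down it reaches from about 0.4 to 0.875 m from the base axis. Payload 6.5 kg.
Tool frame: the origin (TCP) lies at the very end of the fingers, on their centre line; the grasp point (between the pads) lies 19 mm behind it (grasp_offset is the distance from the TCP to the grasp point, in m); y points along the fingers, z is the direction in which the jaws open and shut, and the axes are right-handed (so a half turn about y gives the same grasp; the last joint's range is limited). The gripper opens to 85 mm and grips with 20 to 120 N. Pads are 22 mm wide; open, the fingers measure 114 mm over their backs; the gripper's body (76 mm by 85 mm) begins 54 mm behind the grasp point. The pads swing forward as they close: fully open they stand 13 mm farther back than shut.
Start: joints at [-1.313, 0.536, -0.004, 1.538, 0.003, 1.067, -0.071], TCP at [0.207, 0.616, 0.231] pointing down, gripper open.
Joint ranges: [-2.7, 2.7], [-0.37, 2.16], [-1.27, 1.26], [0.24, 2.4], [-1.31, 4.45], [0.19, 1.91], [-2.76, 2.76]. Speed limits (rad/s): [2.39, 2.39, 3.14, 3.14, 3.14, 3.14, 3.14].

INTERFACE

Orientations are given as a unit quaternion [x, y, z, w].
In Python, from plant import get_obs, grab_frame, sign_off, grasp_offset gives the robot as it stands.
- The arm moves only by the tool servo_tool, never from a script. Its argument "moves" is a list of rows, each an object of numbers: "x", "y", "z": the shift along the world's x, y, z in mm; "rx", "ry", "rz": the turn, a rotation vector about the world's x, y, z in rad; "jaw": the opening in per cent of the stroke, from 0 (shut) to 100 (fully open). A call has 1 to 12 rows; each row is the pose to reach, as a shift and turn from the pose measured when the call began; what a row does not reach only later rows make up. A row lasts 1/10 s, in which the tool goes at most 50 mm and 8.59 degrees, less where a joint would pass 70% of its speed; a pose out of reach is approached as far as the arm can. A call with a gripper value outside its range is refused whole. The fingers move at their own pace and stop on an object; the grip force is fixed at half the most. Time passes only in rows, so rows that repeat a pose let the fingers close. It gives the time, the measured TCP pose, the force and the opening at its end, in the units of the state.
- get_obs(): the state, without advancing time (a new reading comes with each control period).
- grab_frame(name): name is "scene" or "top" or "wrist"; returns a dict with "img" (400x640x3 uint8, red, green, blue), "fx", "fy", "cx", "cy" (pixels), "world_from_camera" (4x4, takes a point from camera to world coordinates). Camera axes: x right, y down, z forward; pixel columns grow to the right and rows downward; lengths in m; the calibration is good to about 2 mm. A picture is of the moment at which its call begins. There is no depth.
- sign_off(): hands the job in, once; it reports no verdict.
The state is a dict: "clock": time; "joint_pos": joint angles; "dq": joint speeds; "tau": joint torques, N m; "eef_pos": TCP position; "tool_rot": TCP orientation; "wrist_force": force on the tool from outside, world axes, zero at the start; "moment": the same for the moment, N m; "finger_gap": opening from 0.0 (shut) to 1.0 (fully open).
Only numpy, scipy, OpenCV 4.12 (cv2) and the standard library are available. Lean on these libraries where they do the work, as an engineer would, in place of code of your own. Each camera call takes 0.05 s, during which the arm holds its last target.

TASK

Lay the square aluminium bar on the table flush against the edge of the marble slab that faces the robot, about midway along it, and let go: it is the line to work to. Then lift the dished steel stand by its arch handle straight up until it is some 10 cm above the table, handle still along the bar, and turn it there a quarter turn, either way, so that the handle stands square across the bar, keeping the stand level and the loose chocolate ball centred and untouched. Finish still holding the stand in the air over the slab, level and steady, with the bar still flush and the spatula, jar and bowl left alone.

Things in the scene. Friction and masses are not known exactly. Their poses are not given: they have to be found in the camera images.
- slab: White marble slab fixed on the steel table, 220 mm (x) by 280 mm (y), 10 mm thick; origin at the centre of its underside, on the table. Its long edge at x = -110 mm faces the robot; position and yaw vary.
- slab_front (a point): Middle of the top arris of the slab's robot-facing long edge; its axes are the slab's (y runs along the edge, -x points out of it).
- bar: Plain loose square aluminium bar, 220 mm long (its x) by 24 by 24 mm, 0.25 kg; origin: centre of its underside, z up. It lies on the table left or right of the slab (the spatula on the other side), roughly pointing away from the robot. It is 14 mm higher than the slab: fingers that grip only its top 12 mm pass over the slab.
- bar_end_a (a point): Centre of the bar's end face at its x = -110 mm, 12 mm above its underside.
- bar_end_b (a point): Centre of the bar's end face at its x = +110 mm, 12 mm above its underside.
- dish: Loose dished steel plate with an arch handle, 0.3 to 0.4 kg, on the slab; origin: centre of its underside, z up. 118 mm across, rim 24 mm high, hollow 110 mm across rising 9 mm from a flat middle (20 mm across) to the rim wall. Straps at y = +-61 mm carry a crosspiece (16 x 126 mm, top 122 mm up). At the start its y (the handle) lies along the slab's long edge to within 10 degrees.
- dish_grip (a point): Centre of the wooden grip block on the arch, straight above the dish's middle, 135 mm above its underside; axes of the dish. The block is 64 mm long (y), 16 mm wide (x) and runs from 122 to 148 mm up. Grip it across its width (x) from above.
- dish_centre (a point): Top of the dish's flat middle, 8 mm above its underside.
- ball_center (a point): Centre of the loose dark chocolate ball, 36 mm across, 30 g, resting in the middle of the dish. It rolls freely: a slight tilt or jerk lets it roll to about 10 mm off centre, where the hollow starts to rise; past 5 degrees of tilt it runs towards the rim.
- spatula: Bystander: straight palette knife (spatula), 220 mm long, wooden handle and flat steel blade, lying on the table along its x; origin on the table under its middle. Leave alone.
- jar: Bystander: glass jar with steel cap, 68 mm across, 90 mm high; origin at the centre of its underside. Leave alone.
- bowl: Bystander: small white bowl, 90 mm across, 45 mm high; origin at the centre of its underside. Leave alone.
- ball: The loose chocolate ball itself; its axes turn as it rolls, so use ball_center.

How it is judged:
By the outcome, as a careful person would: the job done as asked, in the order asked, and still so for the second after the job is handed in, while the arm keeps its last pose, push and grip.
It also fails if it takes over 64 s, if anything falls off the work surface, if the arm or the gripper's body presses on something with over 40 N, if the wrist force passes 120 N, or if a joint passes its speed limit or range.

## Working session

There is one attempt and no reset: what is moved stays moved. The work goes in short steps, Python scripts to look and compute and a tool call to move; the robot and the scene stay as the last step left them, time stands still between calls to the robot, and variables do not carry over. Pictures are saved under pics/ and viewed, and the job is handed in when it is done.

Besides the shell and the picture viewer there is one more tool, called after ">>>" as name(argument=value, ...), one argument or row to a line, values as JSON. servo_tool: Moves the arm, as the interface text tells. Its arguments: {"type":"object","properties":{"moves":{"type":"array","items":{"type":"object","properties":{"x":{"type":"number"},"y":{"type":"number"},"z":{"type":"number"},"rx":{"type":"number"},"ry":{"type":"number"},"rz":{"type":"number"},"jaw":{"type":"number"}}}}},"required":["moves"]}

```bash
ls; mkdir -p pics
python3 - <<'E'
from plant import get_obs, grab_frame, grasp_offset
import cv2,numpy as np
print(grasp_offset)
o=get_obs()
for k in o: print(k,np.round(o[k],4))
for n in ["scene","top","wrist"]:
    f=grab_frame(n); cv2.imwrite(f"pics/{n}0.png",f["img"][...,::-1])
    print(n,f["fx"],f["fy"],f["cx"],f["cy"]);print(np.round(f["world_from_camera"],4))
E
```

```text
pics
0.0187
clock 0.0
joint_pos [-1.3132  0.5372 -0.0044  1.5389  0.0026  1.0673 -0.0712]
dq [ 0.0004 -0.0017  0.0002  0.0026  0.0008 -0.0006 -0.0001]
tau [ 3.00000e-04 -5.83398e+01  1.04900e+00 -2.59097e+01  1.24000e-02
  9.40000e-03 -0.00000e+00]
eef_pos [0.2066 0.6156 0.2304]
tool_rot [ 0.6985 -0.114   0.1139 -0.6972]
wrist_force [-0.1545 -0.0795 -0.8271]
moment [ 0.0531 -0.0148 -0.0487]
finger_gap 0.9999
scene 437.31296789246534 437.31296789246534 320.58064835995543 207.14939404275643
[[ 0.0647  0.8703 -0.4883  1.0115]
 [ 0.9978 -0.0505  0.0423 -0.0624]
 [ 0.0122 -0.49   -0.8716  1.0364]
 [ 0.      0.      0.      1.    ]]
top 407.62896196986065 407.62896196986065 322.5937280221489 194.73426133529696
[[ 0.0093 -0.9937  0.1115  0.3517]
 [-0.9999 -0.0085  0.0079 -0.003 ]
 [-0.0069 -0.1115 -0.9937  1.1705]
 [ 0.      0.      0.      1.    ]]
wrist 344.35372421273155 344.35372421273155 319.45656943844995 195.03438699281068
[[ 0.3172  0.9092  0.2696  0.1383]
 [ 0.9484 -0.3032 -0.0931  0.6388]
 [-0.0029  0.2852 -0.9585  0.3734]
 [ 0.      0.      0.      1.    ]]
```

View pics/scene0.png

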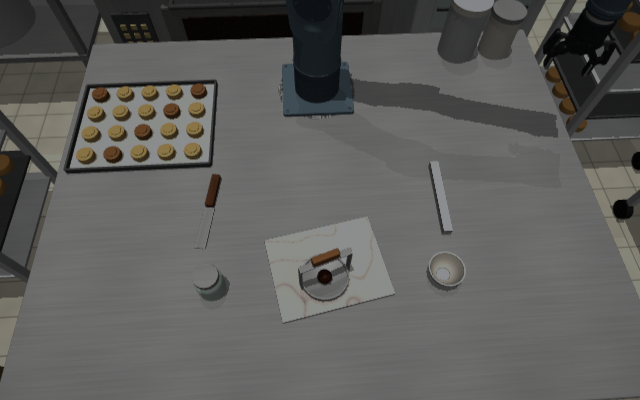

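View pics/top0.png

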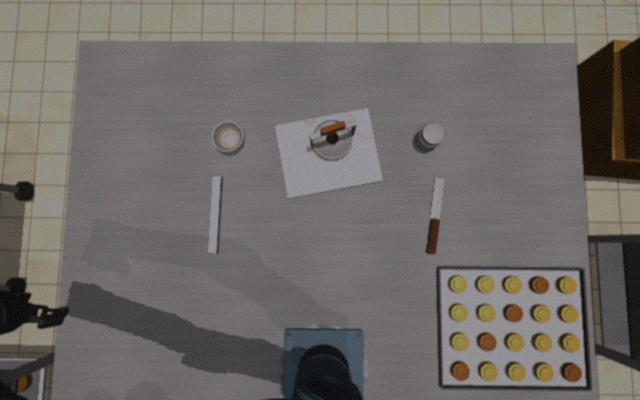

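View pics/wrist0.png

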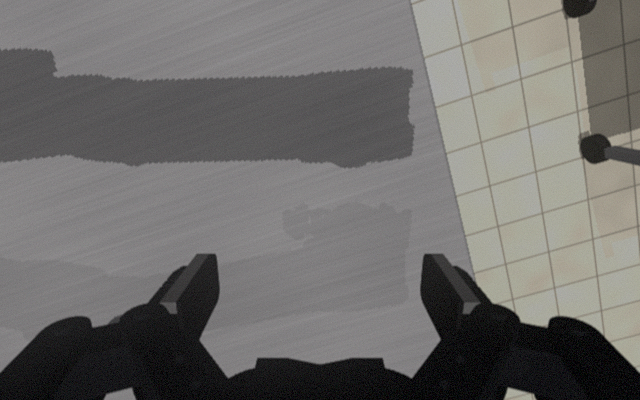

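The scene view shows the slab at about (328,268), the dish with ball at (325,275), the bar at (441,196), spatula (208,210), jar (208,282) and bowl (447,268). In the top view the slab is at (330,153) and the bar at (214,215). Next I measure both.

```bash
cat > h.py <<'E'
from plant import get_obs, grab_frame, sign_off
import cv2,numpy as np
def ray(f,u,v):
    T=f["world_from_camera"]; d=T[:3,:3]@np.array([(u-f["cx"])/f["fx"],(v-f["cy"])/f["fy"],1.]); return T[:3,3],d
def onz(f,u,v,z):
    o,d=ray(f,u,v); return o+d*(z-o[2])/d[2]
def proj(f,p):
    T=f["world_from_camera"]; c=T[:3,:3].T@(np.asarray(p)-T[:3,3]); return np.array([f["fx"]*c[0]/c[2]+f["cx"],f["fy"]*c[1]/c[2]+f["cy"]])
def tri(f1,p1,f2,p2):
    o1,d1=ray(f1,*p1);o2,d2=ray(f2,*p2)
    d1/=np.linalg.norm(d1);d2/=np.linalg.norm(d2)
    s=np.linalg.lstsq(np.c_[d1,-d2],o2-o1,rcond=None)[0]
    a=o1+s[0]*d1;b=o2+s[1]*d2
    return (a+b)/2,np.linalg.norm(a-b)
def crop(f,u0,v0,u1,v1,k,name):
    im=cv2.resize(f["img"][v0:v1,u0:u1,::-1],None,fx=k,fy=k,interpolation=cv2.INTER_CUBIC); cv2.imwrite("pics/"+name,im)
E
python3 - <<'E'
from h import *
t=grab_frame("top"); s=grab_frame("scene")
crop(t,190,90,450,270,3,"t1.png"); crop(s,180,140,480,330,2.6,"s1.png")
for f,n,boxes in((t,"top",{'slab':(265,100,395,205,.010),'bar':(200,165,230,262,.024)}),(s,"scene",{'slab':(255,210,400,325,.010),'bar':(420,150,465,240,.024)})):
    g=cv2.cvtColor(f["img"],cv2.COLOR_RGB2GRAY)
    for k,(a,b,c,d,z) in boxes.items():
        r=g[b:d,a:c]; th,m=cv2.threshold(r,0,255,cv2.THRESH_OTSU)
        cs=max(cv2.findContours(m,cv2.RETR_EXTERNAL,cv2.CHAIN_APPROX_NONE)[0],key=cv2.contourArea)
        hull=cv2.convexHull(cs)
        w=np.array([onz(f,u+a,v+b,z)[:2] for u,v in hull[:,0]],np.float32)
        rc=cv2.minAreaRect(w*1000); print(n,k,th,np.round(rc[0],1),np.round(rc[1],1),round(rc[2],2)); print(np.round(cv2.boxPoints(rc),0).tolist())
E
```

```text
top slab 126.0 [606.7  -8. ] [218.9 279.2] 11.28
[[472.0, 107.0], [527.0, -166.0], [741.0, -123.0], [687.0, 150.0]]
top bar 125.0 [424.1 313.1] [ 24.2 215.3] 88.7
[[316.0, 303.0], [531.0, 299.0], [532.0, 323.0], [317.0, 328.0]]
scene slab 120.0 [604.   -6.5] [219.8 279.6] 11.2
[[469.0, 109.0], [523.0, -165.0], [739.0, -122.0], [685.0, 152.0]]
scene bar 82.0 [416.  323.1] [126.3 299.3] 79.92
[[258.0, 287.0], [552.0, 235.0], [574.0, 359.0], [280.0, 411.0]]
```

View pics/t1.png

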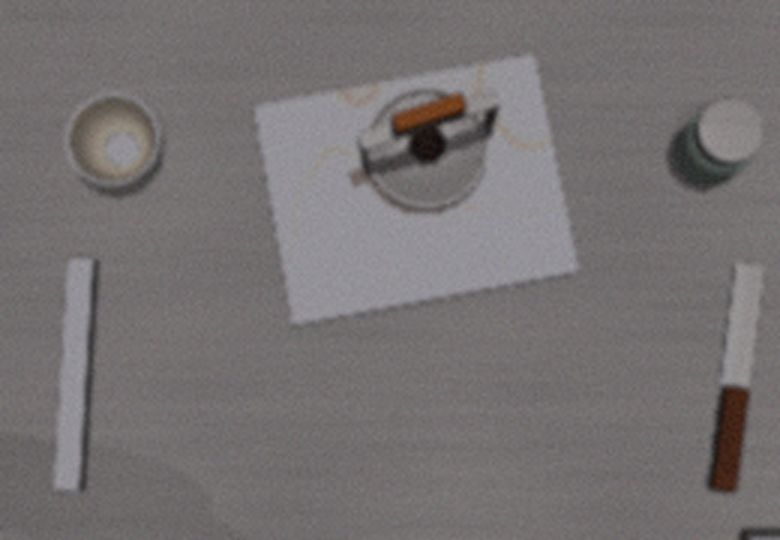

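View pics/s1.png

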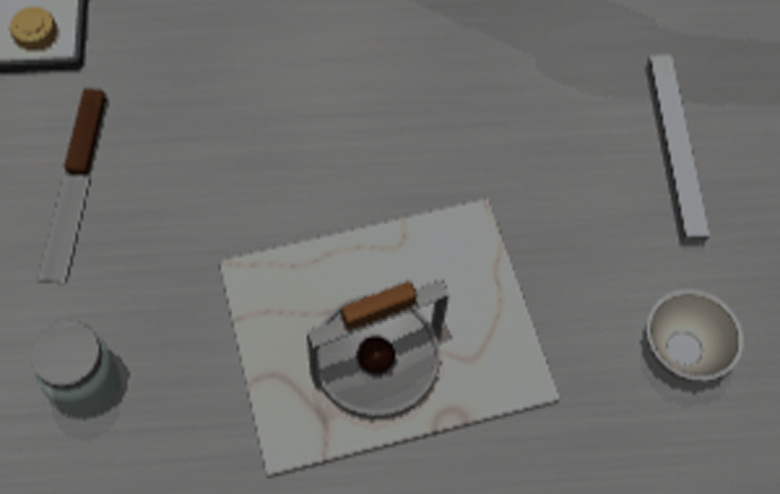

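Run:
```python
from h import *
t=grab_frame("top"); s=grab_frame("scene")
for f,n,(a,b,c,d),th in((t,"top",(205,170,226,258),128),(s,"scene",(426,156,458,236),100),(s,"scene",(426,156,458,236),120)):
    g=cv2.cvtColor(f["img"],cv2.COLOR_RGB2GRAY); m=(g[b:d,a:c]>th).astype(np.uint8)
    cs=max(cv2.findContours(m,cv2.RETR_EXTERNAL,cv2.CHAIN_APPROX_NONE)[0],key=cv2.contourArea)
    w=np.array([onz(f,u+a,v+b,.024)[:2] for u,v in cs[:,0]],np.float32)
    rc=cv2.minAreaRect(w*1000); print(n,np.round(rc[0],1),np.round(rc[1],1),round(rc[2],2)); print(np.round(cv2.boxPoints(rc),0).tolist())
P={}
for f,n,(a,b,c,d) in((t,"top",(300,110,370,170)),(s,"scene",(295,240,360,300))):
    hsv=cv2.cvtColor(f["img"],cv2.COLOR_RGB2HSV)[b:d,a:c]; g=hsv[...,2]
    m=((hsv[...,1]>130)&(g>70)).astype(np.uint8)
    cs=max(cv2.findContours(m,cv2.RETR_EXTERNAL,cv2.CHAIN_APPROX_NONE)[0],key=cv2.contourArea)
    rc=cv2.minAreaRect(cs); print(n,'block',np.array(rc[0])+[a,b],rc[1:]); P[n]=np.array(rc[0])+[a,b]
    bx=cv2.boxPoints(rc)+[a,b]; print(np.round([onz(f,*q,.145)[:2]*1000 for q in bx],0).tolist())
    m=(g<50).astype(np.uint8); 
    cs=max(cv2.findContours(m,cv2.RETR_EXTERNAL,cv2.CHAIN_APPROX_NONE)[0],key=cv2.contourArea)
    (x,y),r=cv2.minEnclosingCircle(cs); print('ball',x+a,y+b,r,np.round(onz(f,x+a,y+b,.036)*1000,1))
    P[n+'b']=np.array([x+a,y+b])
print(tri(t,P['top'],s,P['scene'])); print(tri(t,P['topb'],s,P['sceneb']))
```

```text
top [424.1 312.3] [ 22.5 215.2] 88.7
[[316.0, 303.0], [531.0, 299.0], [532.0, 321.0], [317.0, 326.0]]
scene [422.9 317.6] [ 85.3 258.1] 79.53
[[288.0, 299.0], [542.0, 252.0], [558.0, 336.0], [304.0, 383.0]]
scene [421.9 314.5] [ 23. 218.] 88.68
[[313.0, 305.0], [531.0, 300.0], [531.0, 323.0], [313.0, 328.0]]
top block [332.70000076 127.09999847] ((5.059643745422363, 23.400854110717773), 71.56505584716797)
[[639.0, 11.0], [659.0, -46.0], [646.0, -50.0], [626.0, 7.0]]
ball 333.5 135.5 8.514793395996094 [648.8 -23.5  36. ]
scene block [325.28767014 255.76712418] ((5.852057456970215, 27.855792999267578), 69.44395446777344)
[[638.0, -48.0], [619.0, 11.0], [632.0, 15.0], [652.0, -44.0]]
ball 324.15625 276.71875 7.511159896850586 [643.4 -17.7  36. ]
(array([ 0.63954796, -0.01821724,  0.15549516]), np.float64(0.0018924080886030608))
(array([ 0.64662715, -0.02072028,  0.0454567 ]), np.float64(0.005242578679763379))
```

```bash
cat >> h.py <<'E'
from scipy.spatial.transform import Rotation as R
def pose():
    o=get_obs(); r=R.from_quat(o["tool_rot"]); M=r.as_matrix()
    return o,r,np.array(o["eef_pos"]),M
def status():
    o,r,p,M=pose(); print('t',round(float(o["clock"]),2),'p',np.round(p*1000,1),'ydir',np.round(M[:,1],4),'jaw deg',round(np.degrees(np.arctan2(M[1,2],M[0,2])),2),'q7',np.round(o["joint_pos"],2),'F',np.round(o["wrist_force"],1),'M',np.round(o["moment"],2),'gap',round(float(o["finger_gap"]),3))
def plan(target,jawdeg):
    """shift mm and rotvec to vertical tool with jaw (tool z) at jawdeg, nearest of both"""
    o,r,p,M=pose()
    print('shift',np.round(np.array(target)-p*1000,1))
    for j in (jawdeg,jawdeg+180):
        z=np.array([np.cos(np.radians(j)),np.sin(np.radians(j)),0]); y=np.array([0,0,-1.]); x=np.cross(y,z)
        rv=(R.from_matrix(np.c_[x,y,z])*r.inv()).as_rotvec(); print('jaw',j,'rot',np.round(rv,4))
E
python3 - <<'E'
from h import *
status(); plan([423,313.5,100],88.7)
E
```

```text
t 0.35 p [206.8 616.1 231.1] ydir [-1.e-04 -4.e-04 -1.e+00] jaw deg 71.45 q7 [-1.31  0.54 -0.    1.54  0.    1.07 -0.07] F [-0.4  0.4 -0.3] M [-0.03  0.02  0.  ] gap 1.001
shift [ 216.2 -302.6 -131.1]
jaw 88.7 rot [ 0.0004 -0.      0.301 ]
jaw 268.7 rot [-0.0000e+00 -6.0000e-04 -2.8406e+00]
```

>>> servo_tool(
  moves=[
    {"x":30,"y":-40,"z":-10,"rz":0.05},
    {"x":60,"y":-85,"z":-25,"rz":0.1},
    {"x":90,"y":-125,"z":-45,"rz":0.15},
    {"x":125,"y":-170,"z":-65,"rz":0.2},
    {"x":155,"y":-215,"z":-85,"rz":0.25},
    {"x":185,"y":-260,"z":-105,"rz":0.3},
    {"x":216,"y":-303,"z":-120,"rz":0.301},
    {"x":216,"y":-303,"z":-131,"rz":0.301},
    {"x":216,"y":-303,"z":-131,"rz":0.301},
    {"x":216,"y":-303,"z":-131,"rz":0.301},
  ],
)

```text
invalid input
```

Run:
```python
from h import *
status(); w=grab_frame("wrist"); crop(w,0,0,640,400,1.2,"w1.png")
for x in(313,533):
  print(x,[np.round(proj(w,[x/1000,y,.024])) for y in(.301,.325)])
o,r,p,M=pose()
plan([423,313.5,15],88.7)
```

```text
t 0.35 p [206.8 616.1 231.1] ydir [-1.e-04 -4.e-04 -1.e+00] jaw deg 71.45 q7 [-1.31  0.54 -0.    1.54  0.    1.07 -0.07] F [-0.4  0.4 -0.3] M [-0.03  0.02  0.  ] gap 1.001
313 [array([ 99., 330.]), array([117., 324.])]
533 [array([178., 458.]), array([194., 454.])]
shift [ 216.2 -302.6 -216.2]
jaw 88.7 rot [ 2.00e-04 -0.00e+00  3.01e-01]
jaw 268.7 rot [-0.0000e+00 -3.0000e-04 -2.8405e+00]
```

View pics/w1.png

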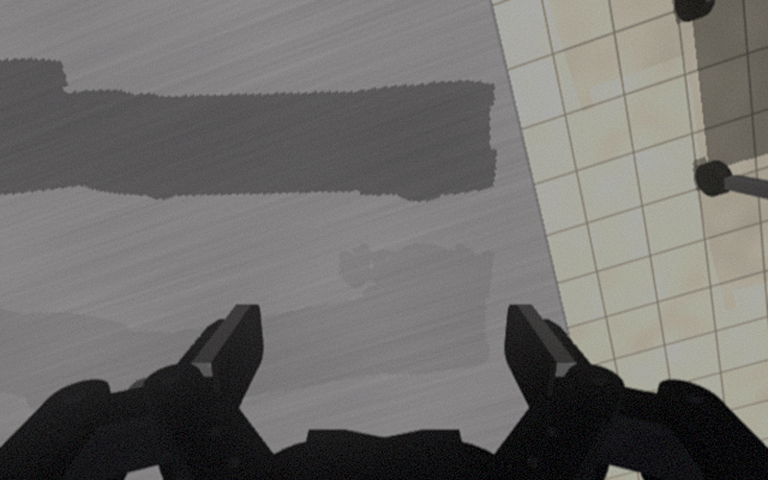

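The call was refused, so the picture shows only the start view. I'll resend with every field given.

>>> servo_tool(
  moves=[
    {"x":30,"y":-40,"z":-10,"rx":0,"ry":0,"rz":0.05,"jaw":100},
    {"x":60,"y":-75,"z":-25,"rx":0,"ry":0,"rz":0.1,"jaw":100},
  ],
)

```text
clock: 0.6
eef_pos: [0.2664, 0.5416, 0.2066]
tool_rot: [-0.702, 0.077, -0.077, 0.704]
wrist_force: [1.7, -0.4, -1.4]
finger_gap: 1.004
```

>>> servo_tool(
  moves=[
    {"x":25,"y":-35,"z":-15,"rx":0,"ry":0,"rz":0.04,"jaw":100},
    {"x":50,"y":-70,"z":-30,"rx":0,"ry":0,"rz":0.08,"jaw":100},
    {"x":75,"y":-105,"z":-45,"rx":0,"ry":0,"rz":0.12,"jaw":100},
    {"x":100,"y":-140,"z":-60,"rx":0,"ry":0,"rz":0.16,"jaw":100},
    {"x":125,"y":-175,"z":-75,"rx":0,"ry":0,"rz":0.2,"jaw":100},
    {"x":145,"y":-210,"z":-90,"rx":0,"ry":0,"rz":0.2,"jaw":100},
    {"x":156,"y":-228,"z":-106,"rx":0,"ry":0,"rz":0.2,"jaw":100},
    {"x":156,"y":-228,"z":-106,"rx":0,"ry":0,"rz":0.2,"jaw":100},
    {"x":156,"y":-228,"z":-106,"rx":0,"ry":0,"rz":0.2,"jaw":100},
  ],
)

```text
clock: 1.5
eef_pos: [0.4223, 0.3138, 0.1007]
tool_rot: [-0.706, 0.007, -0.007, 0.708]
wrist_force: [-0.7, -0.3, 0.3]
finger_gap: 0.999
```

Run:
```python
from h import *
status(); w=grab_frame("wrist"); crop(w,0,0,640,400,1.2,"w2.png")
for x in(313,533):
  print(x,[np.round(proj(w,[x/1000,y,.024])*1.2) for y in(.301,.325)])
plan([423,313.5,15],88.7)
```

```text
t 1.5 p [422.3 313.8 100.7] ydir [-2.0e-04  2.4e-03 -1.0e+00] jaw deg 88.91 q7 [-0.7   0.52 -0.03  1.96  0.02  0.66  0.81] F [-0.7 -0.3  0.3] M [-0.01  0.02 -0.02] gap 0.999
313 [array([353.,  32.]), array([403.,  31.])]
533 [array([367., 412.]), array([404., 411.])]
shift [  0.9  -1.5 -86.1]
jaw 88.7 rot [-0.0034  0.0004 -0.0055]
jaw 268.7 rot [-6.0000e-04 -5.4000e-03  3.1361e+00]
```

View pics/w2.png

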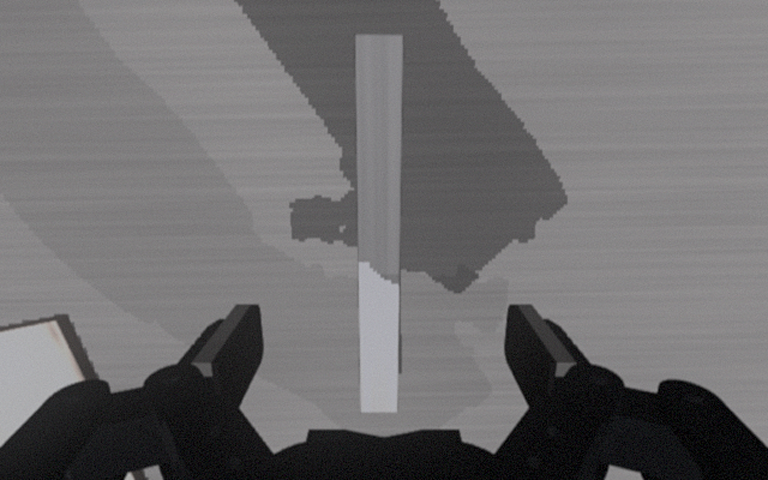

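The wrist view shows the bar running from (380,35) to (379,412), centred between the pads, and it agrees with the estimate to about 1 mm.

>>> servo_tool(
  moves=[
    {"x":1,"y":-2,"z":-25,"rx":-0.003,"ry":0,"rz":-0.004,"jaw":100},
    {"x":1,"y":-2,"z":-50,"rx":-0.003,"ry":0,"rz":-0.004,"jaw":100},
    {"x":1,"y":-2,"z":-70,"rx":-0.003,"ry":0,"rz":-0.004,"jaw":100},
    {"x":1,"y":-2,"z":-82,"rx":-0.003,"ry":0,"rz":-0.004,"jaw":80},
    {"x":1,"y":-2,"z":-88,"rx":-0.003,"ry":0,"rz":-0.004,"jaw":50},
    {"x":1,"y":-2,"z":-88,"rx":-0.003,"ry":0,"rz":-0.004,"jaw":40},
    {"x":1,"y":-2,"z":-88,"rx":-0.003,"ry":0,"rz":-0.004,"jaw":20},
    {"x":1,"y":-2,"z":-88,"rx":-0.003,"ry":0,"rz":-0.004,"jaw":0},
    {"x":1,"y":-2,"z":-88,"rx":-0.003,"ry":0,"rz":-0.004,"jaw":0},
    {"x":1,"y":-2,"z":-88,"rx":-0.003,"ry":0,"rz":-0.004,"jaw":0},
    {"x":1,"y":-2,"z":-88,"rx":-0.003,"ry":0,"rz":-0.004,"jaw":0},
  ],
)

```text
clock: 2.65
eef_pos: [0.4237, 0.3135, 0.0142]
tool_rot: [-0.707, 0.007, -0.008, 0.708]
wrist_force: [-1.1, -0.8, 6.5]
finger_gap: 0.263
```

Run:
```python
from h import *
status(); w=grab_frame("wrist"); crop(w,0,0,640,400,1.2,"w3.png")
```

```text
t 2.65 p [423.7 313.5  14.2] ydir [ 0.0016  0.0015 -1.    ] jaw deg 88.78 q7 [-0.71  0.67 -0.02  1.98  0.03  0.49  0.8 ] F [-1.1 -0.8  6.5] M [-0.23  0.29  0.02] gap 0.263
```

View pics/w3.png

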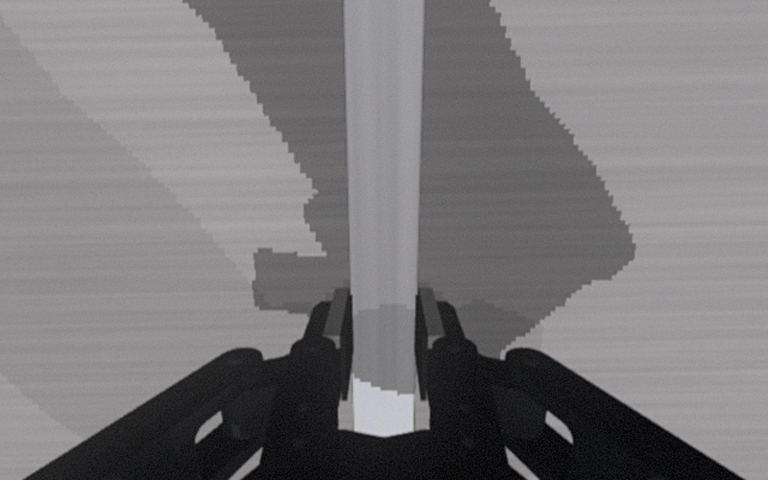

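The bar is held at mid length, columns 345–420 between the pads. Lift and carry next.

>>> servo_tool(
  moves=[
    {"x":0,"y":0,"z":15,"rx":0,"ry":0,"rz":0,"jaw":0},
    {"x":0,"y":0,"z":40,"rx":0,"ry":0,"rz":0,"jaw":0},
    {"x":3,"y":-20,"z":50,"rx":0,"ry":0,"rz":-0.1,"jaw":0},
    {"x":8,"y":-50,"z":50,"rx":0,"ry":0,"rz":-0.22,"jaw":0},
    {"x":13,"y":-80,"z":50,"rx":0,"ry":0,"rz":-0.34,"jaw":0},
    {"x":18,"y":-110,"z":50,"rx":0,"ry":0,"rz":-0.46,"jaw":0},
    {"x":23,"y":-140,"z":50,"rx":0,"ry":0,"rz":-0.58,"jaw":0},
    {"x":28,"y":-170,"z":50,"rx":0,"ry":0,"rz":-0.7,"jaw":0},
    {"x":33,"y":-200,"z":50,"rx":0,"ry":0,"rz":-0.82,"jaw":0},
    {"x":38,"y":-230,"z":50,"rx":0,"ry":0,"rz":-0.94,"jaw":0},
    {"x":40,"y":-255,"z":50,"rx":0,"ry":0,"rz":-1.02,"jaw":0},
    {"x":42,"y":-270,"z":50,"rx":0,"ry":0,"rz":-1.08,"jaw":0},
  ],
)

```text
clock: 3.9
eef_pos: [0.4657, 0.0413, 0.0645]
tool_rot: [-0.601, 0.371, -0.373, 0.602]
wrist_force: [-0.1, 0.4, -2.9]
finger_gap: 0.255
```

Run:
```python
from h import *
status();plan([475,-33.5,64],11.25)
```

```text
t 3.9 p [465.7  41.3  64.5] ydir [ 0.0024 -0.0012 -1.    ] jaw deg 26.58 q7 [-0.38  0.52  0.24  2.13 -0.24  0.51  0.5 ] F [-0.1  0.4 -2.9] M [-0.01 -0.03 -0.07] gap 0.255
shift [  9.3 -74.8  -0.5]
jaw 11.25 rot [ 0.0016  0.0022 -0.2676]
jaw 191.25 rot [-3.200e-03  2.300e-03  2.874e+00]
```

>>> servo_tool(
  moves=[
    {"x":3,"y":-25,"z":0,"rx":0.001,"ry":0.002,"rz":-0.09,"jaw":0},
    {"x":6,"y":-50,"z":0,"rx":0.001,"ry":0.002,"rz":-0.18,"jaw":0},
    {"x":9,"y":-68,"z":0,"rx":0.001,"ry":0.002,"rz":-0.24,"jaw":0},
    {"x":9,"y":-75,"z":-5,"rx":0.001,"ry":0.002,"rz":-0.268,"jaw":0},
    {"x":9,"y":-75,"z":-20,"rx":0.001,"ry":0.002,"rz":-0.268,"jaw":0},
    {"x":9,"y":-75,"z":-35,"rx":0.001,"ry":0.002,"rz":-0.268,"jaw":0},
    {"x":9,"y":-75,"z":-35,"rx":0.001,"ry":0.002,"rz":-0.268,"jaw":0},
  ],
)

```text
clock: 4.6
eef_pos: [0.4732, -0.0323, 0.0278]
tool_rot: [0.548, -0.449, 0.447, -0.546]
wrist_force: [-0.1, -0.9, -2.3]
finger_gap: 0.258
```

Run:
```python
from h import *
status();plan([475,-33.5,15],11.25); w=grab_frame("wrist"); crop(w,0,0,640,400,1.2,"w4.png"); s=grab_frame("scene"); crop(s,230,150,430,330,4,"s4.png")
t=grab_frame("top"); crop(t,240,90,420,220,4,"t4.png")
```

```text
t 4.6 p [473.2 -32.3  27.8] ydir [-3.5e-03  4.0e-04 -1.0e+00] jaw deg 11.33 q7 [-0.24  0.61  0.26  2.12 -0.34  0.46  0.49] F [-0.1 -0.9 -2.3] M [ 0.05  0.05 -0.05] gap 0.258
shift [  1.8  -1.2 -12.8]
jaw 11.25 rot [-0.0004 -0.0035 -0.0015]
jaw 191.25 rot [ 5.5000e-03 -6.0000e-04  3.1401e+00]
```

View pics/w4.png

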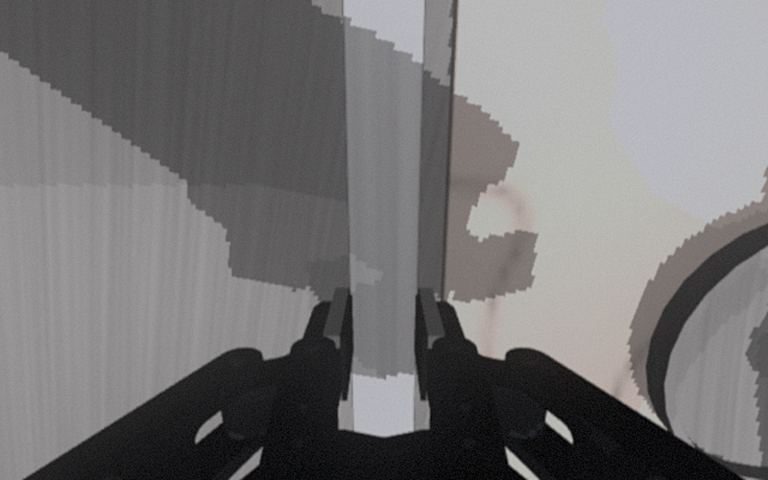

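View pics/s4.png

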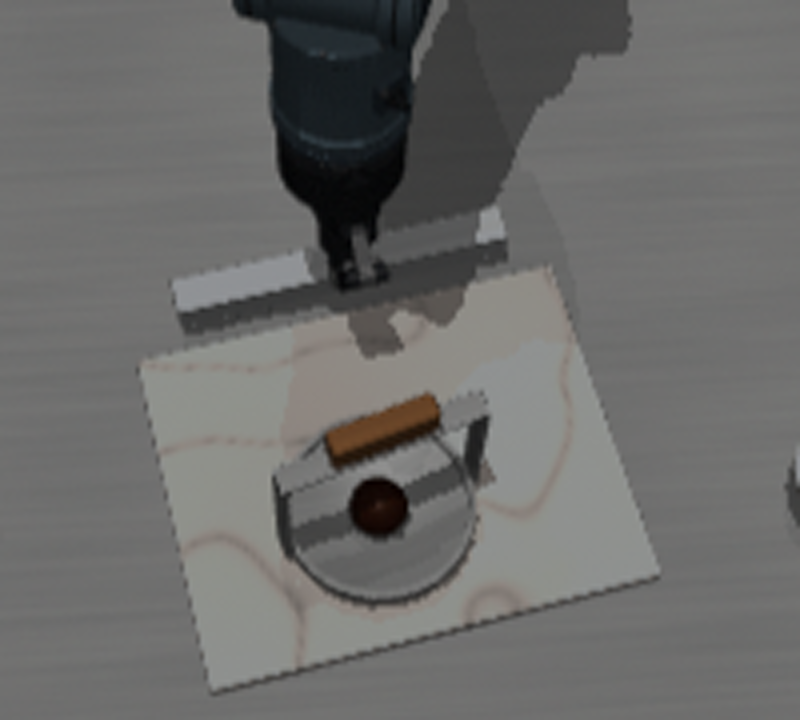

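View pics/t4.png

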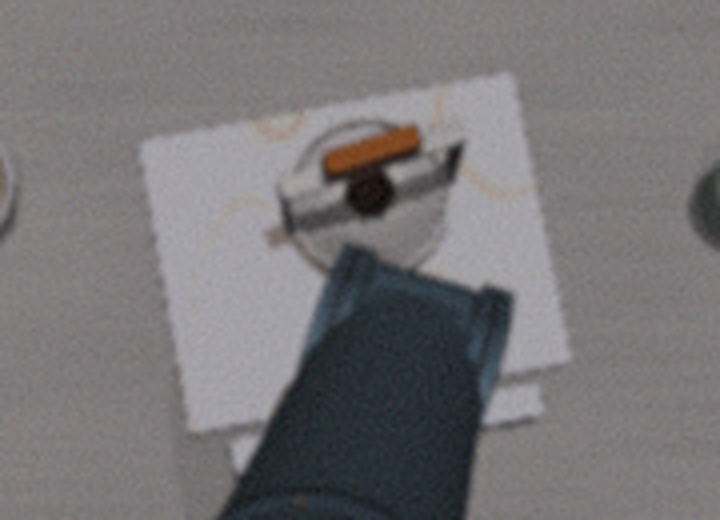

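The wrist view shows the bar (345–425) parallel to the slab edge (x≈450) with a gap of about 12 mm. I lower it and then slide towards the edge.

>>> servo_tool(
  moves=[
    {"x":0,"y":0,"z":-6,"rx":0,"ry":-0.003,"rz":0,"jaw":0},
    {"x":0,"y":0,"z":-11,"rx":0,"ry":-0.003,"rz":0,"jaw":0},
    {"x":0,"y":0,"z":-13,"rx":0,"ry":-0.003,"rz":0,"jaw":0},
    {"x":2,"y":0,"z":-13,"rx":0,"ry":-0.003,"rz":0,"jaw":0},
    {"x":4,"y":1,"z":-13,"rx":0,"ry":-0.003,"rz":0,"jaw":0},
    {"x":6,"y":1,"z":-13,"rx":0,"ry":-0.003,"rz":0,"jaw":0},
    {"x":8,"y":2,"z":-13,"rx":0,"ry":-0.003,"rz":0,"jaw":0},
    {"x":9,"y":2,"z":-13,"rx":0,"ry":-0.003,"rz":0,"jaw":0},
    {"x":9,"y":2,"z":-13,"rx":0,"ry":-0.003,"rz":0,"jaw":0},
  ],
)

```text
clock: 5.65
eef_pos: [0.4841, -0.0309, 0.0168]
tool_rot: [-0.546, 0.447, -0.449, 0.548]
wrist_force: [0.7, 0.7, -1.9]
finger_gap: 0.262
```

Run:
```python
from h import *
status(); w=grab_frame("wrist"); crop(w,0,0,640,400,1.2,"w5.png")
```

```text
t 5.65 p [484.1 -30.9  16.8] ydir [ 3.6e-03 -2.0e-04 -1.0e+00] jaw deg 11.3 q7 [-0.23  0.64  0.25  2.1  -0.35  0.44  0.49] F [ 0.7  0.7 -1.9] M [ 0.01 -0.03 -0.04] gap 0.262
```

View pics/w5.png

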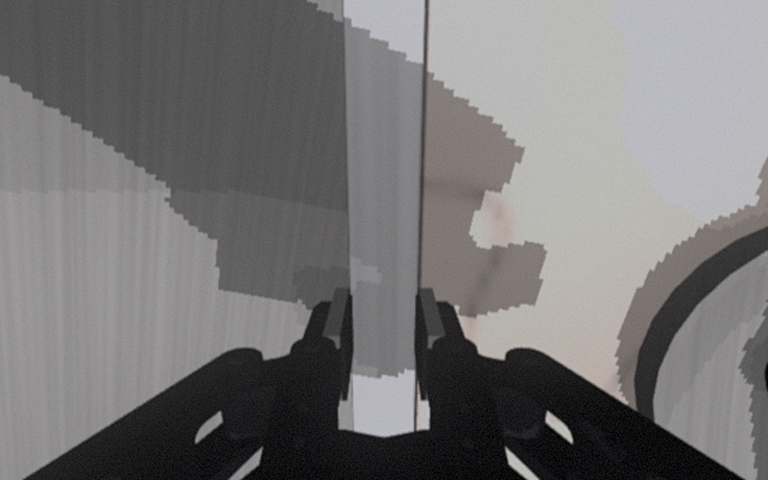

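The slab edge is now within about 1–2 mm of the bar (columns 422–428). I set it down fully and press gently.

>>> servo_tool(
  moves=[
    {"x":0,"y":0,"z":-1.5,"rx":0,"ry":0.002,"rz":0,"jaw":0},
    {"x":0,"y":0,"z":-3,"rx":0,"ry":0.002,"rz":0,"jaw":0},
    {"x":1,"y":0.2,"z":-3,"rx":0,"ry":0.002,"rz":0,"jaw":0},
    {"x":1,"y":0.2,"z":-3,"rx":0,"ry":0.002,"rz":0,"jaw":0},
  ],
)

```text
clock: 6.1
eef_pos: [0.484, -0.031, 0.0142]
tool_rot: [0.547, -0.449, 0.448, -0.547]
wrist_force: [-3.7, -0.1, 11.1]
finger_gap: 0.26
```

Run:
```python
from h import *
status()
```

```text
t 6.1 p [484.  -31.   14.2] ydir [-6.e-04  2.e-04 -1.e+00] jaw deg 11.27 q7 [-0.23  0.65  0.25  2.09 -0.35  0.44  0.49] F [-3.7 -0.1 11.1] M [-0.02  0.99  0.03] gap 0.26
```

>>> servo_tool(
  moves=[
    {"x":0.5,"y":0,"z":0,"rx":0,"ry":0,"rz":0,"jaw":0},
    {"x":1.5,"y":0.3,"z":0,"rx":0,"ry":0,"rz":0,"jaw":0},
    {"x":2.5,"y":0.5,"z":0,"rx":0,"ry":0,"rz":0,"jaw":0},
    {"x":2.5,"y":0.5,"z":0,"rx":0,"ry":0,"rz":0,"jaw":0},
  ],
)

```text
clock: 6.5
eef_pos: [0.4846, -0.031, 0.0142]
tool_rot: [0.547, -0.45, 0.447, -0.546]
wrist_force: [-6.0, -1.5, 10.0]
finger_gap: 0.259
```

Run:
```python
from h import *
status()
```

```text
t 6.5 p [484.6 -31.   14.2] ydir [-4.1e-03  3.0e-04 -1.0e+00] jaw deg 11.24 q7 [-0.23  0.65  0.25  2.09 -0.35  0.45  0.49] F [-6.  -1.5 10. ] M [-0.31  1.37 -0.04] gap 0.259
```

>>> servo_tool(
  moves=[
    {"x":2,"y":0.4,"z":0,"rx":0,"ry":0.004,"rz":0,"jaw":0},
    {"x":4,"y":0.8,"z":0,"rx":0,"ry":0.004,"rz":0,"jaw":0},
    {"x":5,"y":1,"z":0,"rx":0,"ry":0.004,"rz":0,"jaw":0},
    {"x":5,"y":1,"z":0,"rx":0,"ry":0.004,"rz":0,"jaw":0},
  ],
)

```text
clock: 6.9
eef_pos: [0.4849, -0.0309, 0.0143]
tool_rot: [0.55, -0.454, 0.444, -0.543]
wrist_force: [-13.3, -1.9, 21.1]
finger_gap: 0.259
```

Run:
```python
from h import *
status(); w=grab_frame("wrist"); crop(w,0,0,640,400,1.2,"w6.png")
```

```text
t 6.9 p [484.9 -30.9  14.3] ydir [-1.710e-02  7.000e-04 -9.999e-01] jaw deg 11.18 q7 [-0.23  0.66  0.25  2.08 -0.35  0.47  0.49] F [-13.3  -1.9  21.1] M [-0.55  3.    0.09] gap 0.259
```

View pics/w6.png

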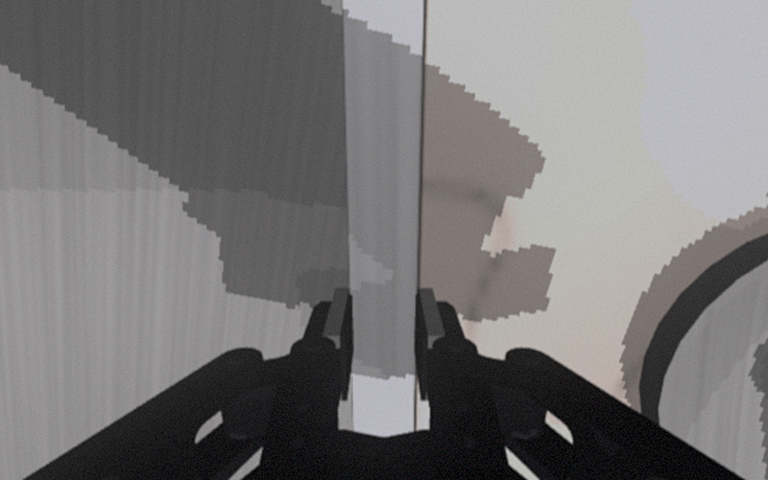

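Pushing further gives force (13 N) but no more travel, so the bar is against the slab. I relax the push and open.

>>> servo_tool(
  moves=[
    {"x":0,"y":0,"z":0,"rx":0,"ry":-0.008,"rz":0,"jaw":0},
    {"x":0,"y":0,"z":0,"rx":0,"ry":-0.016,"rz":0,"jaw":0},
    {"x":0,"y":0,"z":0.5,"rx":0,"ry":-0.016,"rz":0,"jaw":30},
    {"x":0,"y":0,"z":1,"rx":0,"ry":-0.016,"rz":0,"jaw":40},
    {"x":0,"y":0,"z":2,"rx":0,"ry":-0.016,"rz":0,"jaw":60},
    {"x":0,"y":0,"z":4,"rx":0,"ry":-0.016,"rz":0,"jaw":60},
    {"x":0,"y":0,"z":20,"rx":0,"ry":-0.016,"rz":0,"jaw":60},
    {"x":0,"y":0,"z":50,"rx":0,"ry":-0.016,"rz":0,"jaw":60},
    {"x":0,"y":0,"z":90,"rx":0,"ry":-0.016,"rz":0,"jaw":60},
    {"x":0,"y":0,"z":110,"rx":0,"ry":-0.016,"rz":0,"jaw":60},
    {"x":0,"y":0,"z":110,"rx":0,"ry":-0.016,"rz":0,"jaw":60},
  ],
)

```text
clock: 8.05
eef_pos: [0.4873, -0.0309, 0.1271]
tool_rot: [-0.545, 0.448, -0.45, 0.548]
wrist_force: [0.2, 0.8, 0.2]
finger_gap: 0.597
```

Run:
```python
from h import *
status(); w=grab_frame("wrist"); crop(w,0,0,640,400,1.2,"w7.png"); s=grab_frame("scene"); crop(s,250,190,400,260,5,"s7.png")
```

```text
t 8.05 p [487.3 -30.9 127.1] ydir [ 0.005   0.0013 -1.    ] jaw deg 11.18 q7 [-0.33  0.44  0.37  2.06 -0.25  0.68  0.4 ] F [0.2 0.8 0.2] M [ 0.02 -0.06  0.03] gap 0.597
```

View pics/w7.png

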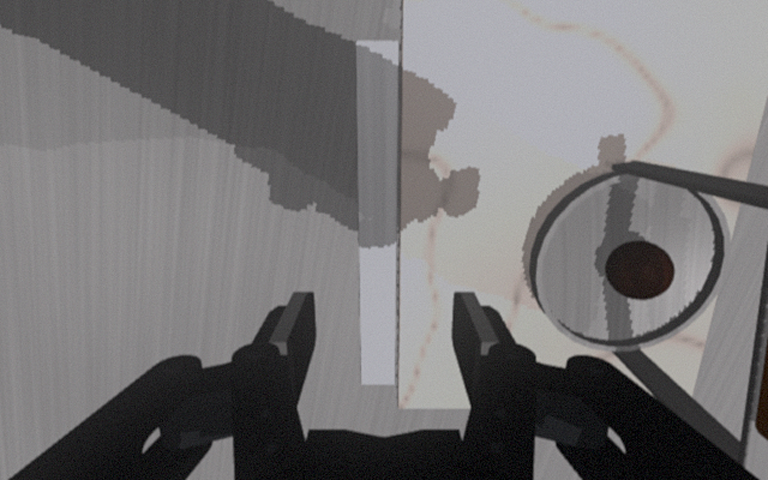

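View pics/s7.png

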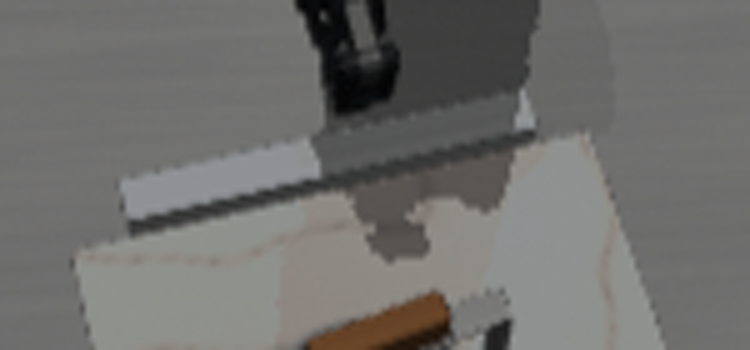

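Run:
```python
from h import *
w=grab_frame("wrist"); crop(w,280,20,360,350,1,"x.png")
im=cv2.resize(w["img"][20:345,300:350,::-1],None,fx=8,fy=1.8,interpolation=cv2.INTER_CUBIC); cv2.imwrite("pics/w8.png",im)
T=w["world_from_camera"]; print(np.round(T[:3,3]*1000))
g=cv2.cvtColor(w["img"],cv2.COLOR_RGB2GRAY)
for v in (45,70,220,260,300): print(v,g[v-1:v+2,294:346].mean(0).astype(int).tolist())
```

```text
[471.  40. 267.]
45 [81, 81, 83, 84, 83, 81, 94, 114, 124, 121, 121, 121, 120, 125, 122, 125, 127, 125, 123, 123, 127, 133, 131, 136, 135, 147, 150, 148, 153, 169, 172, 171, 172, 171, 170, 172, 172, 173, 174, 172, 175, 166, 142, 120, 101, 126, 168, 174, 173, 172, 174, 173]
70 [78, 83, 82, 83, 86, 77, 80, 108, 118, 121, 119, 120, 118, 123, 122, 121, 123, 124, 123, 121, 119, 121, 118, 122, 120, 119, 118, 120, 119, 122, 120, 121, 127, 128, 125, 127, 127, 128, 126, 129, 123, 109, 82, 74, 74, 104, 122, 123, 122, 121, 123, 123]
220 [135, 136, 140, 137, 139, 141, 140, 131, 131, 166, 175, 171, 174, 172, 170, 174, 173, 174, 173, 171, 173, 173, 173, 173, 173, 173, 172, 175, 175, 171, 175, 172, 171, 174, 173, 173, 172, 175, 172, 153, 118, 105, 100, 151, 176, 174, 174, 173, 173, 173, 173, 175]
260 [139, 136, 142, 141, 140, 140, 137, 136, 143, 163, 172, 174, 173, 172, 172, 174, 175, 174, 173, 174, 174, 173, 174, 172, 173, 172, 176, 173, 172, 172, 175, 173, 174, 175, 174, 175, 174, 177, 166, 130, 109, 103, 148, 174, 174, 175, 174, 173, 175, 173, 174, 175]
300 [135, 138, 138, 139, 136, 135, 138, 138, 128, 120, 165, 176, 171, 174, 175, 174, 173, 173, 174, 172, 173, 173, 173, 172, 174, 174, 174, 173, 173, 175, 172, 175, 175, 174, 172, 173, 176, 175, 158, 132, 112, 112, 163, 173, 175, 172, 175, 174, 173, 173, 174, 174]
```

View pics/w8.png

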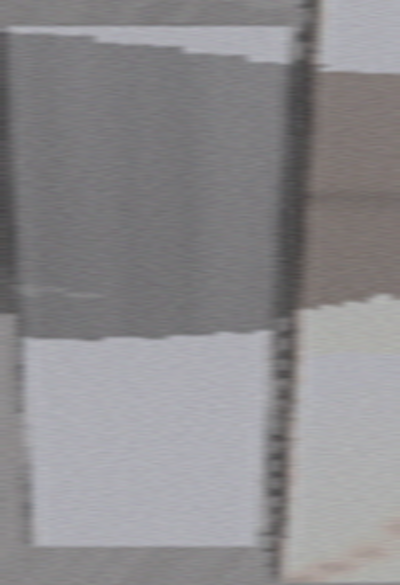

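Run:
```python
from h import *
w=grab_frame("wrist"); ex=np.array([.981,.195])
g=cv2.cvtColor(w["img"],cv2.COLOR_RGB2GRAY).astype(float)
A=[];B=[];L=[]
for v in list(range(60,120,5))+list(range(215,310,5)):
    r=g[v-2:v+3].mean(0); c0=325
    seg=r[c0:c0+25]; i=int(np.argmin(seg)); mn=seg[i]; 
    hl=np.median(r[315:328]); hr=np.median(r[345:352])
    j=i
    while seg[j]<(mn+hl)/2: j-=1
    a=c0+j+(seg[j]-(mn+hl)/2)/(seg[j]-seg[j+1])
    k=i
    while seg[k]<(mn+hr)/2: k+=1
    b=c0+k-(seg[k]-(mn+hr)/2)/(seg[k]-seg[k-1])
    A.append(onz(w,a,v,.024)[:2]*1000); B.append(onz(w,b,v,.010)[:2]*1000)
A=np.array(A);B=np.array(B)
for n,P in(('bar',A),('slab',B)):
    c=np.polyfit(P[:,1],P[:,0],1); print(n,'angle',np.degrees(np.arctan(-c[0])),'x at y=-29',np.polyval(c,-29), 'resid',np.std(P[:,0]-np.polyval(c,P[:,1])))
d=(B-A); 
for y in(-110,0,50):
    print(y,(np.polyval(np.polyfit(B[:,1],B[:,0],1),y)-np.polyval(np.polyfit(A[:,1],A[:,0],1),y))*.981)
print(A[:,1].min(),A[:,1].max())
print([np.round(onz(w,u/1.2,v/1.2,.024)*1000) for u,v in((378,40),(378,385))], np.round(onz(w,402/1.2,408/1.2,.01)*1000))
```

```text
bar angle 11.21001011576124 x at y=-29 495.8220469464684 resid 0.12985481953971476
slab angle 11.251423141832744 x at y=-29 498.8985083360293 resid 0.09140421426963294
-110 3.077706983765677
0 2.996635136028521
50 2.9597842961480305
-119.85156489206243 62.5535051791586
[array([460.,  75.,  24.]), array([ 502., -138.,   24.])] [ 525. -164.   10.]
```

The bar is parallel to the edge to 0.04° and centred within 1 mm. However, the dark band reads as a gap of about 3 mm. The "stall" was table friction, since Fx/Fz stayed near 0.6, so I'll push from behind with the closed fingers' sides.

>>> servo_tool(
  moves=[
    {"x":-8,"y":-2,"z":0,"rx":0,"ry":0,"rz":-0.14,"jaw":0},
    {"x":-16,"y":-4,"z":0,"rx":0,"ry":0,"rz":-0.28,"jaw":0},
    {"x":-24,"y":-6,"z":0,"rx":0,"ry":0,"rz":-0.42,"jaw":0},
    {"x":-32,"y":-8,"z":0,"rx":0,"ry":0,"rz":-0.56,"jaw":0},
    {"x":-37,"y":-8,"z":-10,"rx":0,"ry":0,"rz":-0.7,"jaw":0},
    {"x":-37,"y":-8,"z":-25,"rx":0,"ry":0,"rz":-0.84,"jaw":0},
    {"x":-37,"y":-8,"z":-40,"rx":0,"ry":0,"rz":-0.98,"jaw":0},
    {"x":-37,"y":-8,"z":-55,"rx":0,"ry":0,"rz":-1.12,"jaw":0},
    {"x":-37,"y":-8,"z":-70,"rx":0,"ry":0,"rz":-1.26,"jaw":0},
    {"x":-37,"y":-8,"z":-75,"rx":0,"ry":0,"rz":-1.4,"jaw":0},
    {"x":-37,"y":-8,"z":-75,"rx":0,"ry":0,"rz":-1.54,"jaw":0},
    {"x":-37,"y":-8,"z":-75,"rx":0,"ry":0,"rz":-1.57,"jaw":0},
  ],
)

```text
clock: 9.45
eef_pos: [0.446, -0.0391, 0.0471]
tool_rot: [-0.069, 0.704, -0.703, 0.068]
wrist_force: [0.1, -0.2, 0.0]
finger_gap: 0.002
```

Run:
```python
from h import *
status(); plan([450,-38.8,8],-78.75)
w=grab_frame("wrist"); crop(w,0,0,640,400,1.2,"w9.png")
```

```text
t 9.45 p [446.  -39.1  47.1] ydir [-0.0022  0.0015 -1.    ] jaw deg -78.91 q7 [-0.52  0.63  0.64  2.2  -0.74  0.55 -0.69] F [ 0.1 -0.2  0. ] M [ 0.01  0.06 -0.04] gap 0.002
shift [  4.    0.3 -39.1]
jaw -78.75 rot [-0.0015 -0.0022  0.0028]
jaw 101.25 rot [-3.4000e-03  2.3000e-03 -3.1388e+00]
```

View pics/w9.png

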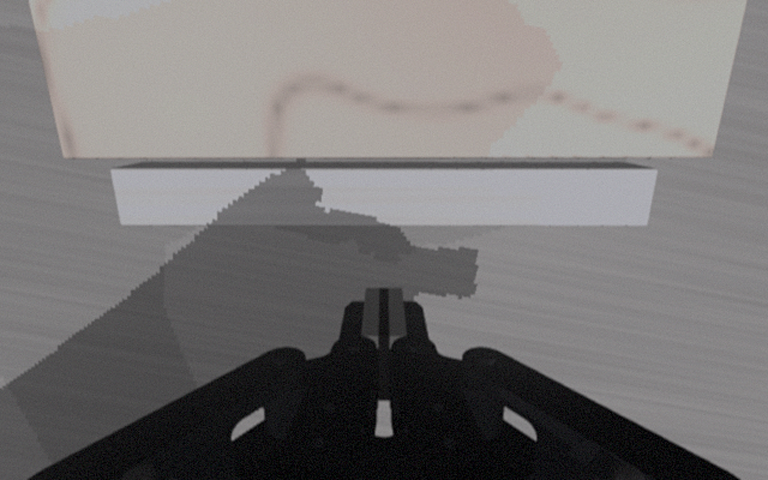

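Slab arris is at row 158 and the bar's far face at rows 160–168, so there is a small strip between them. Next: lower behind the bar and push.

>>> servo_tool(
  moves=[
    {"x":0,"y":0,"z":-20,"rx":-0.001,"ry":-0.002,"rz":0.003,"jaw":0},
    {"x":0,"y":0,"z":-35,"rx":-0.001,"ry":-0.002,"rz":0.003,"jaw":0},
    {"x":3,"y":0.3,"z":-39,"rx":-0.001,"ry":-0.002,"rz":0.003,"jaw":0},
    {"x":6,"y":1,"z":-39,"rx":-0.001,"ry":-0.002,"rz":0.003,"jaw":0},
    {"x":9,"y":1.5,"z":-39,"rx":-0.001,"ry":-0.002,"rz":0.003,"jaw":0},
    {"x":11,"y":2,"z":-39,"rx":-0.001,"ry":-0.002,"rz":0.003,"jaw":0},
    {"x":13,"y":2.5,"z":-39,"rx":-0.001,"ry":-0.002,"rz":0.003,"jaw":0},
    {"x":13,"y":2.5,"z":-39,"rx":-0.001,"ry":-0.002,"rz":0.003,"jaw":0},
  ],
)

```text
clock: 10.3
eef_pos: [0.4599, -0.0363, 0.0087]
tool_rot: [-0.07, 0.704, -0.703, 0.071]
wrist_force: [-0.6, 0.0, 0.7]
finger_gap: -0.002
```

Run:
```python
from h import *
status()
```

```text
t 10.3 p [459.9 -36.3   8.7] ydir [ 1.4e-03  7.0e-04 -1.0e+00] jaw deg -78.6 q7 [-0.45  0.71  0.55  2.17 -0.81  0.48 -0.64] F [-0.6  0.   0.7] M [ 0.04 -0.03 -0.01] gap -0.002
```

>>> servo_tool(
  moves=[
    {"x":1,"y":0.2,"z":0,"rx":0,"ry":0,"rz":0,"jaw":0},
    {"x":2,"y":0.4,"z":0,"rx":0,"ry":0,"rz":0,"jaw":0},
    {"x":3,"y":0.6,"z":0,"rx":0,"ry":0,"rz":0,"jaw":0},
    {"x":4,"y":0.8,"z":0,"rx":0,"ry":0,"rz":0,"jaw":0},
    {"x":5,"y":1,"z":0,"rx":0,"ry":0,"rz":0,"jaw":0},
    {"x":5,"y":1,"z":0,"rx":0,"ry":0,"rz":0,"jaw":0},
  ],
)

```text
clock: 10.9
eef_pos: [0.4639, -0.0355, 0.0085]
tool_rot: [-0.07, 0.704, -0.703, 0.07]
wrist_force: [-4.8, -1.7, 2.8]
finger_gap: -0.001
```

Run:
```python
from h import *
status()
w=grab_frame("wrist"); crop(w,60,70,600,260,1.4,"w10.png")
```

```text
t 10.9 p [463.9 -35.5   8.5] ydir [-3.e-04  7.e-04 -1.e+00] jaw deg -78.61 q7 [-0.46  0.71  0.55  2.15 -0.81  0.49 -0.65] F [-4.8 -1.7  2.8] M [-0.29  0.99  0.01] gap -0.001
```

View pics/w10.png

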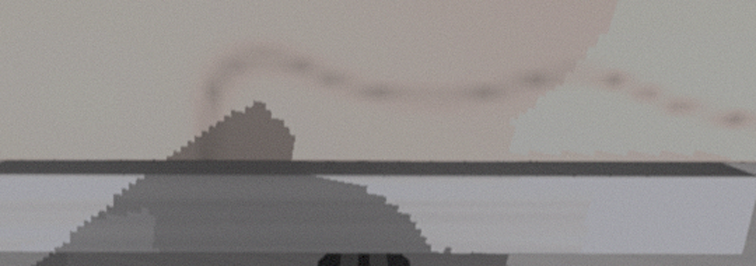

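>>> servo_tool(
  moves=[
    {"x":1.5,"y":0.3,"z":0,"rx":0,"ry":0,"rz":0,"jaw":0},
    {"x":3,"y":0.6,"z":0,"rx":0,"ry":0,"rz":0,"jaw":0},
    {"x":4,"y":0.8,"z":0,"rx":0,"ry":0,"rz":0,"jaw":0},
    {"x":4,"y":0.8,"z":0,"rx":0,"ry":0,"rz":0,"jaw":0},
  ],
)

```text
clock: 11.35
eef_pos: [0.4639, -0.0354, 0.008]
tool_rot: [-0.072, 0.704, -0.703, 0.067]
wrist_force: [-11.8, -2.9, 9.4]
finger_gap: 0.002
```

Run:
```python
from h import *
status()
w=grab_frame("wrist"); crop(w,60,70,600,260,1.4,"w11.png")
```

```text
t 11.35 p [463.9 -35.4   8. ] ydir [-0.0068  0.0011 -1.    ] jaw deg -78.67 q7 [-0.46  0.72  0.55  2.15 -0.81  0.5  -0.65] F [-11.8  -2.9   9.4] M [-0.55  2.46 -0.  ] gap 0.002
```

View pics/w11.png

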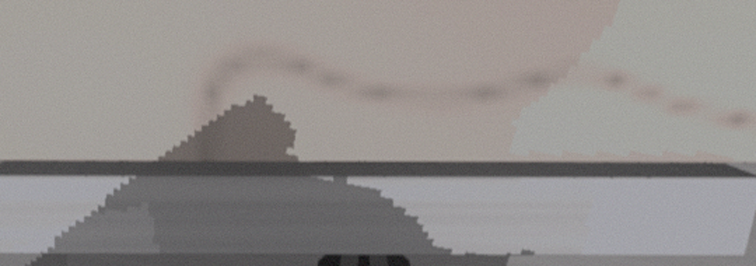

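With 12 N there is zero further travel and no strip visible along the line at row 168, so the bar is flush. I back off and go above the dish.

>>> servo_tool(
  moves=[
    {"x":-4,"y":-0.8,"z":0,"rx":0,"ry":-0.006,"rz":0,"jaw":0},
    {"x":-15,"y":-3,"z":5,"rx":0,"ry":-0.006,"rz":0,"jaw":0},
    {"x":-15,"y":-3,"z":40,"rx":0,"ry":-0.006,"rz":0.1,"jaw":0},
    {"x":-15,"y":-3,"z":80,"rx":0,"ry":-0.006,"rz":0.24,"jaw":0},
    {"x":-15,"y":-3,"z":120,"rx":0,"ry":-0.006,"rz":0.38,"jaw":0},
    {"x":-15,"y":-3,"z":160,"rx":0,"ry":-0.006,"rz":0.52,"jaw":20},
    {"x":-5,"y":-2,"z":195,"rx":0,"ry":-0.006,"rz":0.66,"jaw":40},
    {"x":15,"y":0,"z":220,"rx":0,"ry":-0.006,"rz":0.8,"jaw":60},
    {"x":45,"y":4,"z":225,"rx":0,"ry":-0.006,"rz":0.94,"jaw":70},
    {"x":80,"y":8,"z":225,"rx":0,"ry":-0.006,"rz":1.08,"jaw":70},
    {"x":115,"y":12,"z":225,"rx":0,"ry":-0.006,"rz":1.22,"jaw":70},
    {"x":140,"y":14,"z":225,"rx":0,"ry":-0.006,"rz":1.36,"jaw":70},
  ],
)

```text
clock: 12.6
eef_pos: [0.6062, -0.0205, 0.2335]
tool_rot: [0.498, -0.5, 0.503, -0.499]
wrist_force: [-0.3, -0.1, -0.3]
finger_gap: 0.7
```

Run:
```python
from h import *
status(); plan([642,-19,235],18.5)
s=grab_frame("scene"); crop(s,250,190,400,330,4,"s12.png")
```

```text
t 12.6 p [606.2 -20.5 233.5] ydir [ 0.0043 -0.002  -1.    ] jaw deg -0.36 q7 [-0.44  0.5   0.56  1.69 -0.3   1.03  0.21] F [-0.3 -0.1 -0.3] M [0.   0.01 0.02] gap 0.7
shift [35.8  1.5  1.5]
jaw 18.5 rot [0.0012 0.0046 0.3291]
jaw 198.5 rot [ 6.5000e-03 -1.7000e-03 -2.8125e+00]
```

View pics/s12.png

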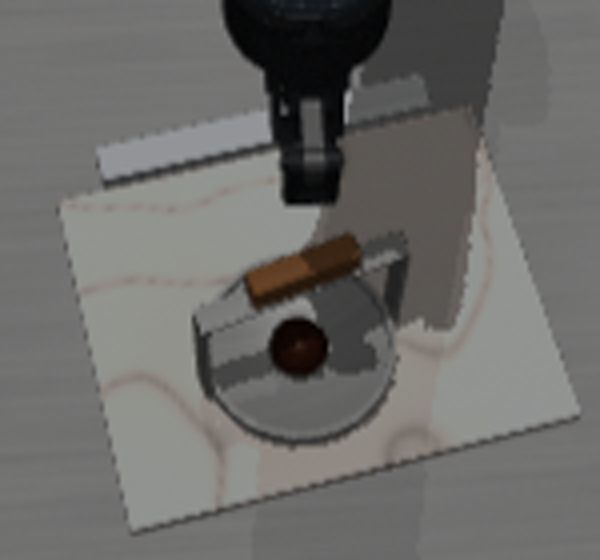

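The scene view shows the bar tight on the slab edge, from (100,165) to (425,95), and the ball centred at (300,346). The gripper now moves above the block.

>>> servo_tool(
  moves=[
    {"x":10,"y":0,"z":1.5,"rx":0.001,"ry":0.004,"rz":0.11,"jaw":70},
    {"x":24,"y":1,"z":1.5,"rx":0.001,"ry":0.004,"rz":0.22,"jaw":70},
    {"x":36,"y":1.5,"z":1.5,"rx":0.001,"ry":0.004,"rz":0.33,"jaw":70},
    {"x":36,"y":1.5,"z":1.5,"rx":0.001,"ry":0.004,"rz":0.33,"jaw":70},
    {"x":36,"y":1.5,"z":1.5,"rx":0.001,"ry":0.004,"rz":0.33,"jaw":70},
  ],
)

```text
clock: 13.15
eef_pos: [0.6447, -0.0189, 0.2352]
tool_rot: [-0.574, 0.411, -0.413, 0.576]
wrist_force: [-0.9, -0.8, -0.5]
finger_gap: 0.697
```

Run:
```python
from h import *
status()
w=grab_frame("wrist"); crop(w,0,0,640,400,1.2,"w12.png")
hsv=cv2.cvtColor(w["img"],cv2.COLOR_RGB2HSV)
m=((hsv[...,1]>110)&(hsv[...,2]>45)&(hsv[...,0]<25)).astype(np.uint8)
cs=sorted(cv2.findContours(m,cv2.RETR_EXTERNAL,cv2.CHAIN_APPROX_NONE)[0],key=cv2.contourArea)[::-1][:3]
for c in cs:
    rc=cv2.minAreaRect(c); print(cv2.contourArea(c),rc)
    print(np.round([onz(w,*q,.158)[:2]*1000 for q in cv2.boxPoints(rc)],1).tolist(), np.round(onz(w,*rc[0],.158)*1000,1))
```

```text
t 13.15 p [644.7 -18.9 235.2] ydir [ 3.9e-03  3.0e-04 -1.0e+00] jaw deg 18.81 q7 [-0.36  0.56  0.47  1.57 -0.27  1.07  0.51] F [-0.9 -0.8 -0.5] M [-0.   -0.01 -0.02] gap 0.697
840.5 ((32.65837478637695, 313.6742248535156), (74.39486694335938, 14.740592956542969), 21.161258697509766)
[[444.8, -171.2], [447.7, -158.0], [498.2, -165.0], [496.0, -178.7]] [ 471.3 -168.2  158. ]
483.0 ((313.0, 230.5), (29.0, 20.0), 90.0)
[[637.3, -30.2], [650.1, -25.9], [657.2, -46.2], [644.0, -50.7]] [647.1 -38.1 158. ]
201.5 ((313.0241394042969, 172.7896728515625), (29.148963928222656, 20.51223373413086), 85.2363510131836)
[[624.3, 6.7], [636.4, 12.0], [644.3, -5.9], [631.8, -11.4]] [6.342e+02 5.000e-01 1.580e+02]
```

View pics/w12.png

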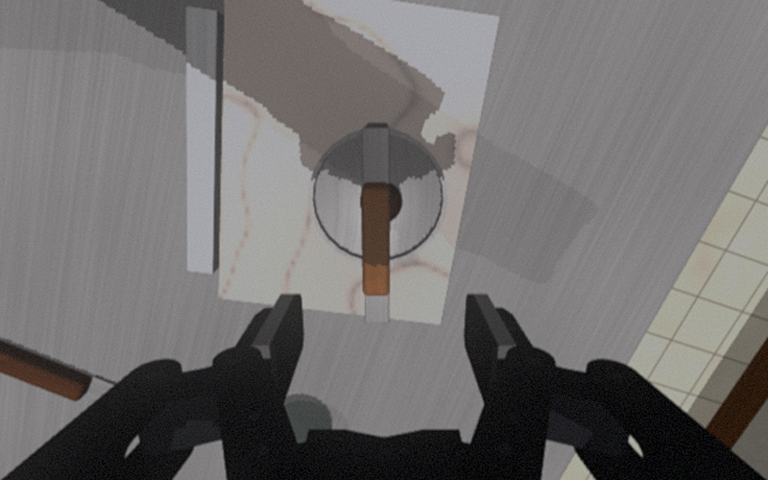

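The block spans (362–389, 184–295) in this view, nearly vertical, so its yaw matches the tool. I refine the centre and yaw.

Run:
```python
from h import *
status()
w=grab_frame("wrist")
hsv=cv2.cvtColor(w["img"],cv2.COLOR_RGB2HSV)
m=((hsv[...,1]>70)&(hsv[...,0]<25)).astype(np.uint8); m[:,:295]=0;m[:,330:]=0;m[:145]=0;m[255:]=0
im=w["img"].astype(int)
# edges per row via mask
L=[];Rr=[]
rows=list(range(185,240,3))
for v in rows:
    c=np.where(m[v])[0]; L.append(c.min()-.5); Rr.append(c.max()+.5)
print(L,Rr)
PL=np.array([onz(w,u,v,.158)[:2]*1000 for u,v in zip(L,rows)]);PR=np.array([onz(w,u,v,.158)[:2]*1000 for u,v in zip(Rr,rows)])
for P in(PL,PR):
    c=np.polyfit(P[:,1],P[:,0],1); print('yaw',np.degrees(np.arctan(-c[0])))
c=np.where(m.sum(1)>12)[0]; print('rows',c.min(),c.max())
for v in(c.min()-.5,c.max()+.5): print(np.round(onz(w,313.2,v,.158)*1000,1))
M=(PL+PR)/2; print('width',np.linalg.norm((PR-PL).mean(0)), M[0],M[-1])
print(np.round(proj(w,[.6447,-.0189,.158]),1))
```

```text
t 13.2 p [644.5 -18.8 235.2] ydir [ 3.7e-03  3.0e-04 -1.0e+00] jaw deg 18.82 q7 [-0.36  0.55  0.47  1.57 -0.27  1.07  0.51] F [-0.1  0.8 -0. ] M [-0.    0.02 -0.04] gap 0.696
[np.float64(302.5), np.float64(302.5), np.float64(302.5), np.float64(302.5), np.float64(302.5), np.float64(302.5), np.float64(302.5), np.float64(302.5), np.float64(302.5), np.float64(302.5), np.float64(302.5), np.float64(302.5), np.float64(302.5), np.float64(302.5), np.float64(302.5), np.float64(302.5), np.float64(302.5), np.float64(302.5), np.float64(302.5)] [np.float64(323.5), np.float64(323.5), np.float64(324.5), np.float64(323.5), np.float64(323.5), np.float64(323.5), np.float64(323.5), np.float64(323.5), np.float64(323.5), np.float64(324.5), np.float64(324.5), np.float64(323.5), np.float64(324.5), np.float64(324.5), np.float64(324.5), np.float64(324.5), np.float64(323.5), np.float64(323.5), np.float64(323.5)]
yaw 18.070529219787755
yaw 19.443630078554943
rows 154 245
[630.   12.6 158. ]
[650.6 -48.7 158. ]
width 14.471171617532564 [636.53818713  -7.37073394] [648.88405855 -44.11489865]
[319.  204.5]
```

>>> servo_tool(
  moves=[
    {"x":-2,"y":0.3,"z":-5,"rx":0,"ry":0.003,"rz":-0.002,"jaw":70},
    {"x":-4.2,"y":0.7,"z":-15,"rx":0,"ry":0.003,"rz":-0.002,"jaw":70},
    {"x":-4.2,"y":0.7,"z":-30,"rx":0,"ry":0.003,"rz":-0.002,"jaw":60},
    {"x":-4.2,"y":0.7,"z":-50,"rx":0,"ry":0.003,"rz":-0.002,"jaw":50},
    {"x":-4.2,"y":0.7,"z":-60,"rx":0,"ry":0.003,"rz":-0.002,"jaw":45},
    {"x":-4.2,"y":0.7,"z":-60,"rx":0,"ry":0.003,"rz":-0.002,"jaw":45},
    {"x":-4.2,"y":0.7,"z":-60,"rx":0,"ry":0.003,"rz":-0.002,"jaw":45},
  ],
)

```text
clock: 13.95
eef_pos: [0.6403, -0.0182, 0.1751]
tool_rot: [-0.575, 0.412, -0.412, 0.575]
wrist_force: [0.1, 0.6, 0.2]
finger_gap: 0.45
```

Run:
```python
from h import *
status()
w=grab_frame("wrist"); crop(w,0,0,640,400,1.2,"w13.png")
```

```text
t 13.95 p [640.3 -18.2 175.1] ydir [ 5.e-04  0.e+00 -1.e+00] jaw deg 18.73 q7 [-0.34  0.61  0.44  1.63 -0.3   0.96  0.53] F [0.1 0.6 0.2] M [-0.    0.01  0.03] gap 0.45
```

View pics/w13.png

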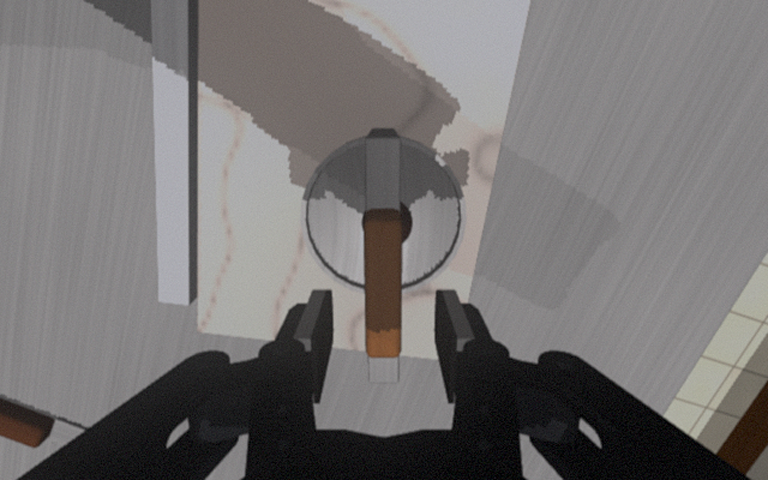

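The block (365–402) is centred between the pads (332 and 436). I descend and close gently.

>>> servo_tool(
  moves=[
    {"x":0,"y":0,"z":-10,"rx":0,"ry":0,"rz":-0.001,"jaw":45},
    {"x":0,"y":0,"z":-22,"rx":0,"ry":0,"rz":-0.001,"jaw":45},
    {"x":0,"y":0,"z":-34,"rx":0,"ry":0,"rz":-0.001,"jaw":45},
    {"x":0,"y":0,"z":-42,"rx":0,"ry":0,"rz":-0.001,"jaw":40},
    {"x":0,"y":0,"z":-43,"rx":0,"ry":0,"rz":-0.001,"jaw":34},
    {"x":0,"y":0,"z":-43,"rx":0,"ry":0,"rz":-0.001,"jaw":30},
    {"x":0,"y":0,"z":-43,"rx":0,"ry":0,"rz":-0.001,"jaw":27},
    {"x":0,"y":0,"z":-43,"rx":0,"ry":0,"rz":-0.001,"jaw":27},
  ],
)

```text
clock: 14.8
eef_pos: [0.6411, -0.0183, 0.1332]
tool_rot: [-0.574, 0.412, -0.413, 0.575]
wrist_force: [-0.3, -0.5, -0.6]
finger_gap: 0.271
```

Run:
```python
from h import *
status()
w=grab_frame("wrist"); crop(w,200,130,440,390,3,"w14.png")
```

```text
t 14.8 p [641.1 -18.3 133.2] ydir [ 2.5e-03  1.0e-04 -1.0e+00] jaw deg 18.67 q7 [-0.33  0.67  0.42  1.66 -0.33  0.89  0.55] F [-0.3 -0.5 -0.6] M [-0.06 -0.   -0.03] gap 0.271
```

View pics/w14.png

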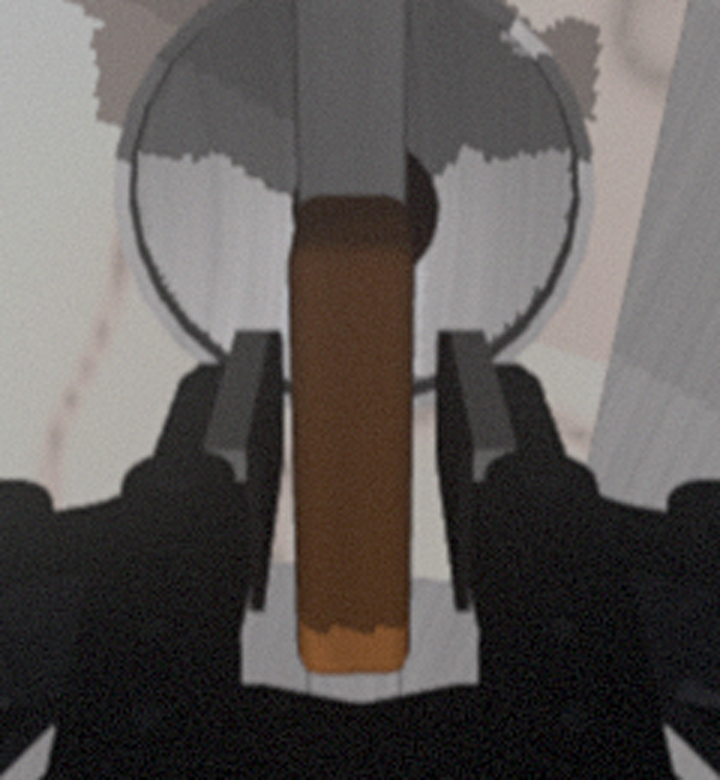

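The block centre (352) sits about 1 mm left of the pad centre (360). I shift slightly, then close in small steps.

>>> servo_tool(
  moves=[
    {"x":-1.2,"y":-0.4,"z":-1,"rx":0,"ry":0.002,"rz":0,"jaw":27},
    {"x":-1.2,"y":-0.4,"z":-1,"rx":0,"ry":0.002,"rz":0,"jaw":25},
    {"x":-1.2,"y":-0.4,"z":-1,"rx":0,"ry":0.002,"rz":0,"jaw":23},
    {"x":-1.2,"y":-0.4,"z":-1,"rx":0,"ry":0.002,"rz":0,"jaw":22},
    {"x":-1.2,"y":-0.4,"z":-1,"rx":0,"ry":0.002,"rz":0,"jaw":22},
  ],
)

```text
clock: 15.35
eef_pos: [0.6399, -0.0187, 0.1322]
tool_rot: [-0.574, 0.412, -0.412, 0.575]
wrist_force: [-0.2, 0.8, -0.4]
finger_gap: 0.223
```

Run:
```python
from h import *
status()
w=grab_frame("wrist"); crop(w,200,130,440,390,3,"w15.png")
```

```text
t 15.35 p [639.9 -18.7 132.2] ydir [ 4.e-04  1.e-04 -1.e+00] jaw deg 18.67 q7 [-0.33  0.67  0.42  1.66 -0.33  0.89  0.55] F [-0.2  0.8 -0.4] M [-0.01 -0.01  0.03] gap 0.223
```

View pics/w15.png

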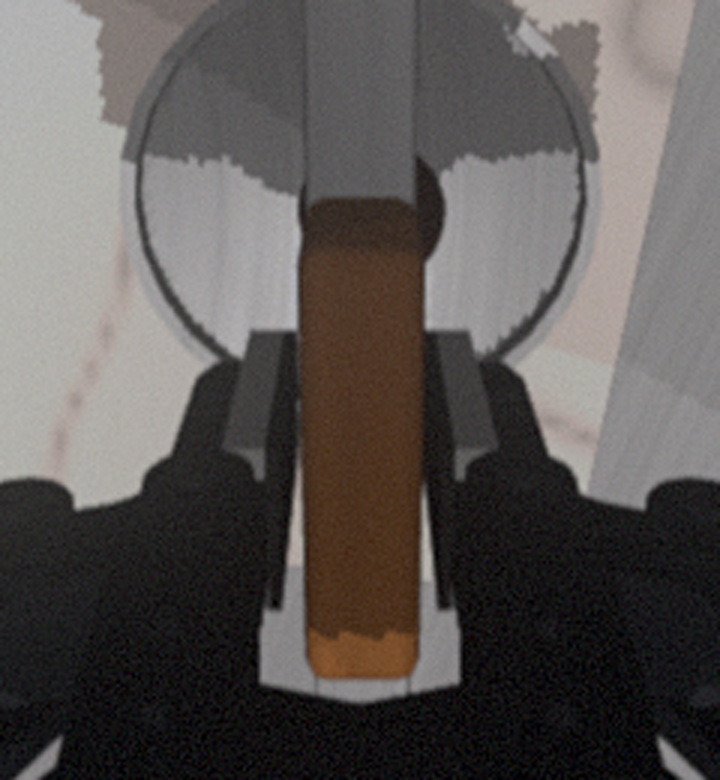

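The block (300–423) is now centred between the pads (296/424), and the ball at (371,210) is near the dish centre. I close the last bit slowly.

>>> servo_tool(
  moves=[
    {"x":0,"y":0,"z":0,"rx":0,"ry":0,"rz":0,"jaw":21},
    {"x":0,"y":0,"z":0,"rx":0,"ry":0,"rz":0,"jaw":20},
    {"x":0,"y":0,"z":0,"rx":0,"ry":0,"rz":0,"jaw":19},
    {"x":0,"y":0,"z":0,"rx":0,"ry":0,"rz":0,"jaw":18},
    {"x":0,"y":0,"z":0,"rx":0,"ry":0,"rz":0,"jaw":17},
    {"x":0,"y":0,"z":0,"rx":0,"ry":0,"rz":0,"jaw":15},
    {"x":0,"y":0,"z":0,"rx":0,"ry":0,"rz":0,"jaw":12},
    {"x":0,"y":0,"z":0,"rx":0,"ry":0,"rz":0,"jaw":8},
    {"x":0,"y":0,"z":0,"rx":0,"ry":0,"rz":0,"jaw":0},
    {"x":0,"y":0,"z":0,"rx":0,"ry":0,"rz":0,"jaw":0},
  ],
)

```text
clock: 16.4
eef_pos: [0.6402, -0.0186, 0.1324]
tool_rot: [-0.574, 0.412, -0.413, 0.575]
wrist_force: [2.5, 0.0, 2.6]
finger_gap: 0.173
```

Run:
```python
from h import *
status()
w=grab_frame("wrist"); crop(w,200,130,440,390,3,"w16.png")
```

```text
t 16.4 p [640.2 -18.6 132.4] ydir [ 1.1e-03  2.0e-04 -1.0e+00] jaw deg 18.68 q7 [-0.33  0.67  0.42  1.66 -0.33  0.88  0.55] F [2.5 0.  2.6] M [ 0.08 -0.38  0.07] gap 0.173
```

View pics/w16.png

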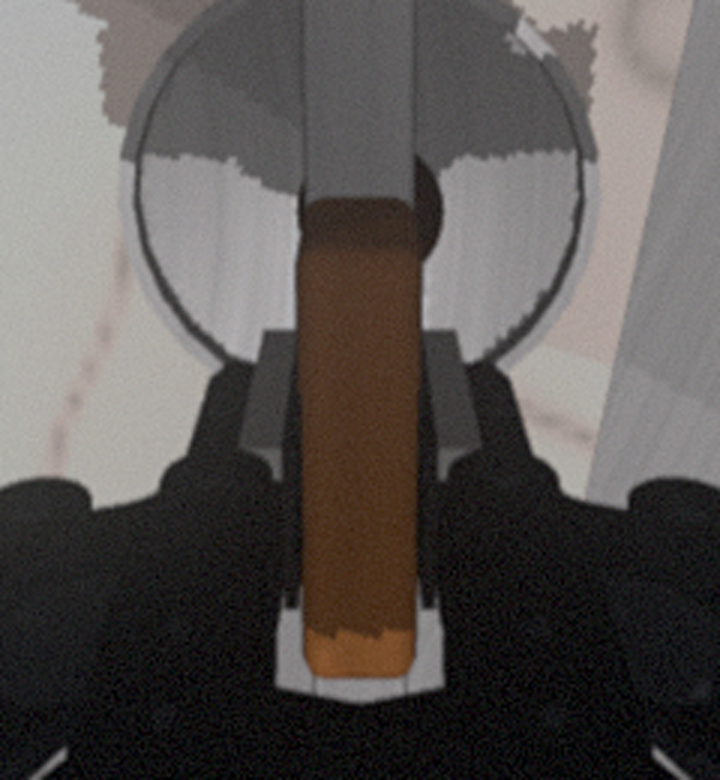

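The grip is good, with the ball unchanged at (371,210). I lift slowly and straight up.

>>> servo_tool(
  moves=[
    {"x":0,"y":0,"z":0.5,"rx":0,"ry":0,"rz":0,"jaw":0},
    {"x":0,"y":0,"z":1.5,"rx":0,"ry":0,"rz":0,"jaw":0},
    {"x":0,"y":0,"z":3,"rx":0,"ry":0,"rz":0,"jaw":0},
    {"x":0,"y":0,"z":5,"rx":0,"ry":0,"rz":0,"jaw":0},
    {"x":0,"y":0,"z":8,"rx":0,"ry":0,"rz":0,"jaw":0},
    {"x":0,"y":0,"z":12,"rx":0,"ry":0,"rz":0,"jaw":0},
    {"x":0,"y":0,"z":16,"rx":0,"ry":0,"rz":0,"jaw":0},
    {"x":0,"y":0,"z":20,"rx":0,"ry":0,"rz":0,"jaw":0},
    {"x":0,"y":0,"z":23,"rx":0,"ry":0,"rz":0,"jaw":0},
    {"x":0,"y":0,"z":25,"rx":0,"ry":0,"rz":0,"jaw":0},
    {"x":0,"y":0,"z":26,"rx":0,"ry":0,"rz":0,"jaw":0},
    {"x":0,"y":0,"z":26,"rx":0,"ry":0,"rz":0,"jaw":0},
  ],
)

```text
clock: 17.65
eef_pos: [0.6402, -0.0186, 0.1585]
tool_rot: [-0.574, 0.412, -0.413, 0.575]
wrist_force: [0.6, 0.0, -3.8]
finger_gap: 0.172
```

Run:
```python
from h import *
status()
w=grab_frame("wrist"); crop(w,200,130,440,390,3,"w17.png"); s=grab_frame("scene"); crop(s,250,190,400,330,4,"s17.png")
```

```text
t 17.65 p [640.2 -18.6 158.5] ydir [ 1.2e-03  2.0e-04 -1.0e+00] jaw deg 18.68 q7 [-0.34  0.63  0.43  1.65 -0.31  0.93  0.54] F [ 0.6  0.  -3.8] M [ 0.04 -0.02  0.04] gap 0.172
```

View pics/w17.png

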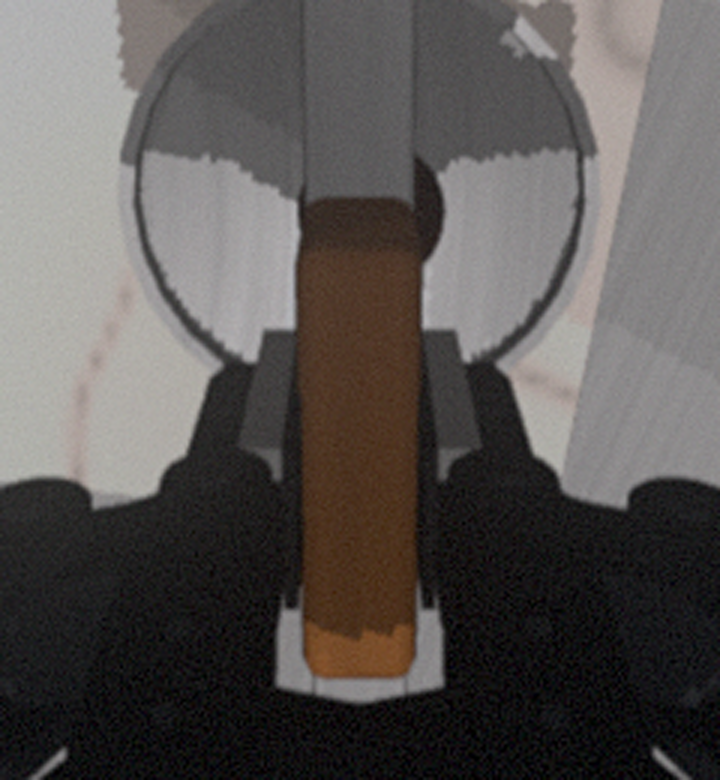

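View pics/s17.png

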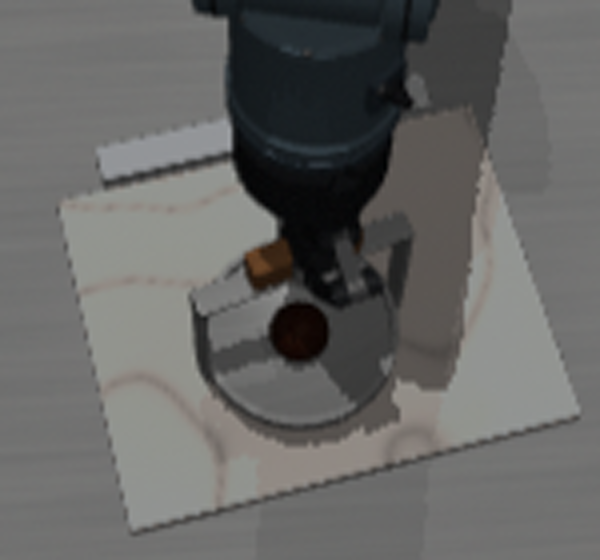

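The dish is off the slab, level, and the ball hasn't shifted (371,210). I carry on up.

>>> servo_tool(
  moves=[
    {"x":0,"y":0,"z":1,"rx":0,"ry":0,"rz":0,"jaw":0},
    {"x":0,"y":0,"z":3,"rx":0,"ry":0,"rz":0,"jaw":0},
    {"x":0,"y":0,"z":7,"rx":0,"ry":0,"rz":0,"jaw":0},
    {"x":0,"y":0,"z":13,"rx":0,"ry":0,"rz":0,"jaw":0},
    {"x":0,"y":0,"z":21,"rx":0,"ry":0,"rz":0,"jaw":0},
    {"x":0,"y":0,"z":29,"rx":0,"ry":0,"rz":0,"jaw":0},
    {"x":0,"y":0,"z":37,"rx":0,"ry":0,"rz":0,"jaw":0},
    {"x":0,"y":0,"z":45,"rx":0,"ry":0,"rz":0,"jaw":0},
    {"x":0,"y":0,"z":53,"rx":0,"ry":0,"rz":0,"jaw":0},
    {"x":0,"y":0,"z":59,"rx":0,"ry":0,"rz":0,"jaw":0},
    {"x":0,"y":0,"z":62,"rx":0,"ry":0,"rz":0,"jaw":0},
    {"x":0,"y":0,"z":64,"rx":0,"ry":0,"rz":0,"jaw":0},
  ],
)

```text
clock: 18.95
eef_pos: [0.6401, -0.0186, 0.2226]
tool_rot: [-0.574, 0.412, -0.412, 0.575]
wrist_force: [-0.3, -0.0, -4.0]
finger_gap: 0.176
```

>>> servo_tool(
  moves=[
    {"x":0,"y":0,"z":0,"rx":0,"ry":0,"rz":0,"jaw":0},
    {"x":0,"y":0,"z":0,"rx":0,"ry":0,"rz":0,"jaw":0},
  ],
)

```text
clock: 19.15
eef_pos: [0.6399, -0.0185, 0.2223]
tool_rot: [-0.574, 0.412, -0.412, 0.575]
wrist_force: [-0.4, -0.5, -4.2]
finger_gap: 0.173
```

Run:
```python
from h import *
status()
w=grab_frame("wrist"); crop(w,0,0,640,400,1.2,"w18.png")
plan([640.2,-18.6,222.5],-78.75)
```

```text
t 19.15 p [639.9 -18.5 222.3] ydir [ 4.e-04  3.e-04 -1.e+00] jaw deg 18.68 q7 [-0.36  0.56  0.46  1.6  -0.28  1.05  0.51] F [-0.4 -0.5 -4.2] M [-0.    0.01  0.04] gap 0.173
shift [ 0.4 -0.1  0.3]
jaw -78.75 rot [ 1.0000e-04  4.0000e-04 -1.7005e+00]
jaw 101.25 rot [-4.0000e-04  1.0000e-04  1.4411e+00]
```

View pics/w18.png

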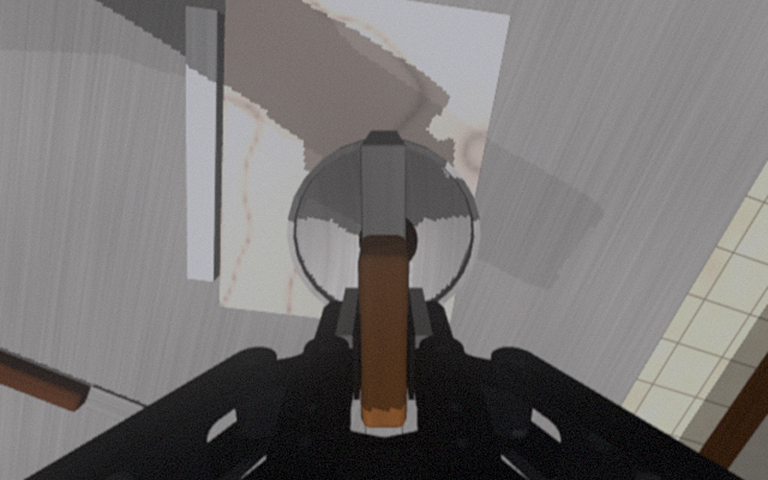

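At 100 mm, level, handle along the bar, ball centred. I turn it +1.44 rad in three smooth parts.

>>> servo_tool(
  moves=[
    {"x":0,"y":0,"z":0,"rx":0,"ry":0,"rz":0.008,"jaw":0},
    {"x":0,"y":0,"z":0,"rx":0,"ry":0,"rz":0.025,"jaw":0},
    {"x":0,"y":0,"z":0,"rx":0,"ry":0,"rz":0.055,"jaw":0},
    {"x":0,"y":0,"z":0,"rx":0,"ry":0,"rz":0.1,"jaw":0},
    {"x":0,"y":0,"z":0,"rx":0,"ry":0,"rz":0.15,"jaw":0},
    {"x":0,"y":0,"z":0,"rx":0,"ry":0,"rz":0.21,"jaw":0},
    {"x":0,"y":0,"z":0,"rx":0,"ry":0,"rz":0.27,"jaw":0},
    {"x":0,"y":0,"z":0,"rx":0,"ry":0,"rz":0.33,"jaw":0},
    {"x":0,"y":0,"z":0,"rx":0,"ry":0,"rz":0.38,"jaw":0},
    {"x":0,"y":0,"z":0,"rx":0,"ry":0,"rz":0.425,"jaw":0},
    {"x":0,"y":0,"z":0,"rx":0,"ry":0,"rz":0.455,"jaw":0},
    {"x":0,"y":0,"z":0,"rx":0,"ry":0,"rz":0.48,"jaw":0},
  ],
)

```text
clock: 20.4
eef_pos: [0.6398, -0.0186, 0.2222]
tool_rot: [-0.656, 0.263, -0.263, 0.656]
wrist_force: [0.0, -0.6, -4.3]
finger_gap: 0.172
```

Run:
```python
from h import *
status()
w=grab_frame("wrist"); crop(w,0,0,640,400,1.2,"w19.png")
plan([640,-18.6,222.5],101.25)
```

```text
t 20.4 p [639.8 -18.6 222.2] ydir [ 2.e-04  3.e-04 -1.e+00] jaw deg 46.29 q7 [-0.28  0.55  0.35  1.59 -0.21  1.04  0.93] F [ 0.  -0.6 -4.3] M [0.   0.01 0.  ] gap 0.172
shift [0.2 0.  0.3]
jaw 101.25 rot [-4.000e-04  0.000e+00  9.583e-01]
jaw 281.25 rot [ 1.0000e-04  5.0000e-04 -2.1833e+00]
```

View pics/w19.png

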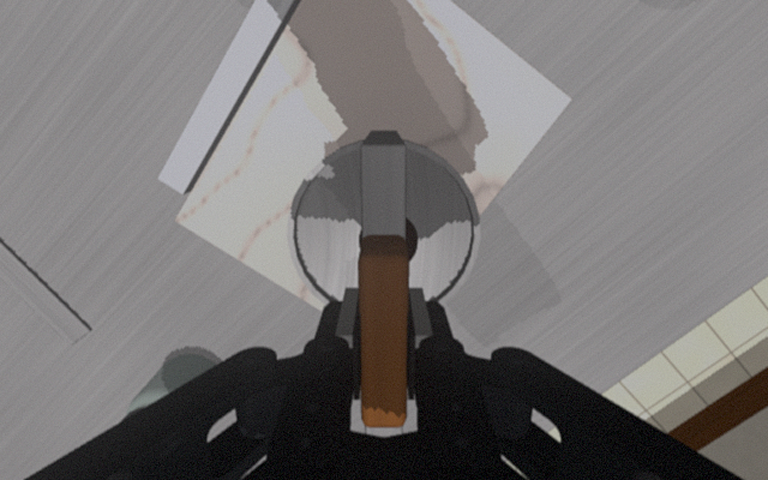

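The ball has not moved relative to the dish (387,240). I continue the turn.

>>> servo_tool(
  moves=[
    {"x":0,"y":0,"z":0,"rx":0,"ry":0,"rz":0.008,"jaw":0},
    {"x":0,"y":0,"z":0,"rx":0,"ry":0,"rz":0.025,"jaw":0},
    {"x":0,"y":0,"z":0,"rx":0,"ry":0,"rz":0.055,"jaw":0},
    {"x":0,"y":0,"z":0,"rx":0,"ry":0,"rz":0.1,"jaw":0},
    {"x":0,"y":0,"z":0,"rx":0,"ry":0,"rz":0.15,"jaw":0},
    {"x":0,"y":0,"z":0,"rx":0,"ry":0,"rz":0.21,"jaw":0},
    {"x":0,"y":0,"z":0,"rx":0,"ry":0,"rz":0.27,"jaw":0},
    {"x":0,"y":0,"z":0,"rx":0,"ry":0,"rz":0.33,"jaw":0},
    {"x":0,"y":0,"z":0,"rx":0,"ry":0,"rz":0.38,"jaw":0},
    {"x":0,"y":0,"z":0,"rx":0,"ry":0,"rz":0.425,"jaw":0},
    {"x":0,"y":0,"z":0,"rx":0,"ry":0,"rz":0.455,"jaw":0},
    {"x":0,"y":0,"z":0,"rx":0,"ry":0,"rz":0.48,"jaw":0},
  ],
)

```text
clock: 21.65
eef_pos: [0.6398, -0.0187, 0.2222]
tool_rot: [-0.7, 0.099, -0.099, 0.7]
wrist_force: [-1.0, 0.0, -3.6]
finger_gap: 0.17
```

Run:
```python
from h import *
status()
plan([640,-18.6,222.5],101.25)
```

```text
t 21.65 p [639.8 -18.7 222.2] ydir [ 1.e-04  3.e-04 -1.e+00] jaw deg 73.94 q7 [-0.2   0.53  0.23  1.59 -0.14  1.04  1.36] F [-1.   0.  -3.6] M [-0.04  0.05  0.  ] gap 0.17
shift [0.2 0.1 0.3]
jaw 101.25 rot [-3.000e-04 -0.000e+00  4.766e-01]
jaw 281.25 rot [-0.000e+00  5.000e-04 -2.665e+00]
```

>>> servo_tool(
  moves=[
    {"x":0,"y":0,"z":0,"rx":0,"ry":0,"rz":0.008,"jaw":0},
    {"x":0,"y":0,"z":0,"rx":0,"ry":0,"rz":0.025,"jaw":0},
    {"x":0,"y":0,"z":0,"rx":0,"ry":0,"rz":0.055,"jaw":0},
    {"x":0,"y":0,"z":0,"rx":0,"ry":0,"rz":0.1,"jaw":0},
    {"x":0,"y":0,"z":0,"rx":0,"ry":0,"rz":0.15,"jaw":0},
    {"x":0,"y":0,"z":0,"rx":0,"ry":0,"rz":0.21,"jaw":0},
    {"x":0,"y":0,"z":0,"rx":0,"ry":0,"rz":0.27,"jaw":0},
    {"x":0,"y":0,"z":0,"rx":0,"ry":0,"rz":0.33,"jaw":0},
    {"x":0,"y":0,"z":0,"rx":0,"ry":0,"rz":0.38,"jaw":0},
    {"x":0,"y":0,"z":0,"rx":0,"ry":0,"rz":0.425,"jaw":0},
    {"x":0,"y":0,"z":0,"rx":0,"ry":0,"rz":0.455,"jaw":0},
    {"x":0,"y":0,"z":0,"rx":0,"ry":0,"rz":0.477,"jaw":0},
  ],
)

```text
clock: 22.85
eef_pos: [0.6398, -0.0187, 0.2222]
tool_rot: [-0.704, -0.07, 0.07, 0.704]
wrist_force: [0.1, -0.4, -3.6]
finger_gap: 0.175
```

>>> servo_tool(
  moves=[
    {"x":0,"y":0,"z":0,"rx":0,"ry":0,"rz":0,"jaw":0},
    {"x":0,"y":0,"z":0,"rx":0,"ry":0,"rz":0,"jaw":0},
    {"x":0,"y":0,"z":0,"rx":0,"ry":0,"rz":0,"jaw":0},
    {"x":0,"y":0,"z":0,"rx":0,"ry":0,"rz":0,"jaw":0},
    {"x":0,"y":0,"z":0,"rx":0,"ry":0,"rz":0,"jaw":0},
  ],
)

```text
clock: 23.35
eef_pos: [0.6398, -0.0188, 0.2222]
tool_rot: [-0.704, -0.07, 0.07, 0.704]
wrist_force: [0.3, 0.4, -2.9]
finger_gap: 0.174
```

Run:
```python
from h import *
status()
w=grab_frame("wrist"); crop(w,0,0,640,400,1.2,"w20.png"); s=grab_frame("scene"); crop(s,180,140,480,330,2.6,"s20.png"); t=grab_frame("top"); crop(t,190,90,450,270,3,"t20.png")
```

```text
t 23.35 p [639.8 -18.8 222.2] ydir [-1.e-04  2.e-04 -1.e+00] jaw deg 101.36 q7 [-0.13  0.53  0.12  1.58 -0.07  1.04  1.79] F [ 0.3  0.4 -2.9] M [-0.03  0.   -0.  ] gap 0.174
```

View pics/w20.png

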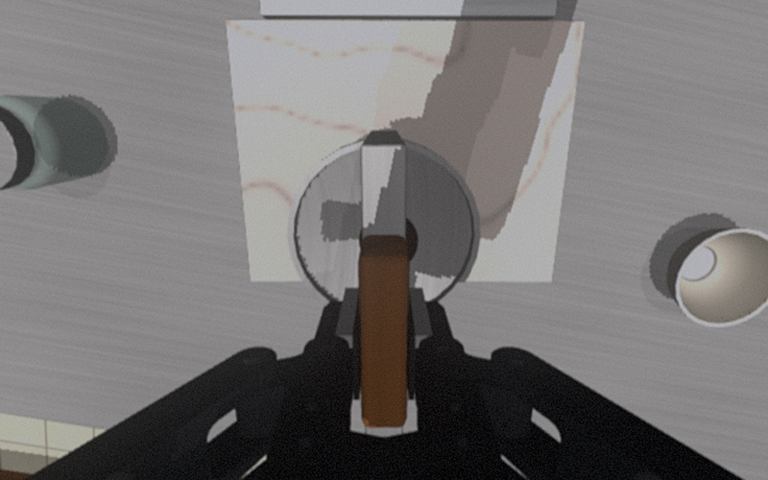

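View pics/s20.png

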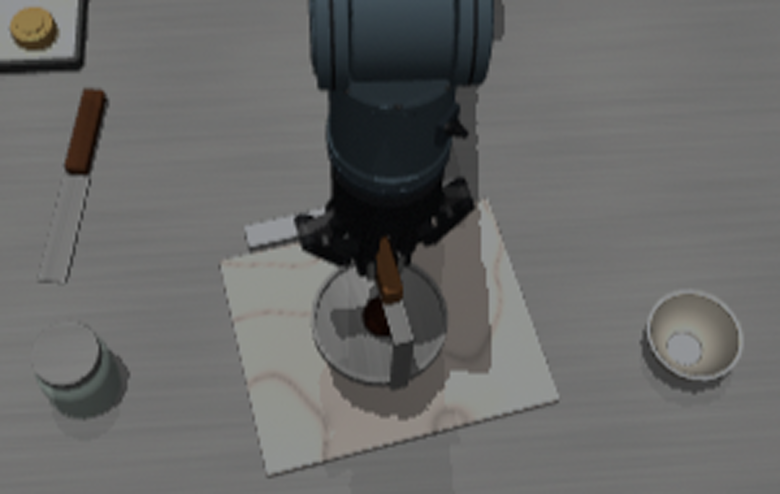

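View pics/t20.png

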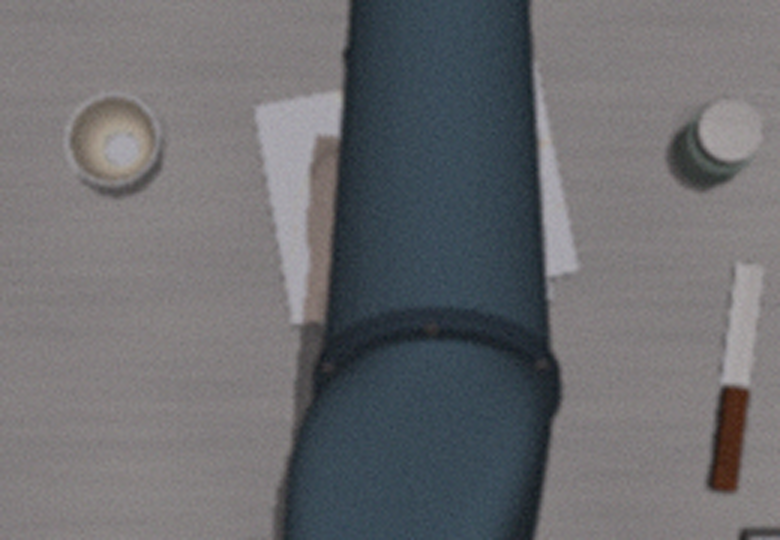

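The handle is square to the bar: it runs vertically in this view while the bar and slab edge run horizontally at rows 17–20. The ball is centred, jar, bowl and spatula are where they were, and the arm is steady. I hand in.

Run:
```python
from h import *
status(); print(np.abs(get_obs()["dq"]).max()); print(sign_off())
```

```text
t 23.5 p [639.8 -18.7 222.2] ydir [-1.e-04  2.e-04 -1.e+00] jaw deg 101.37 q7 [-0.13  0.53  0.12  1.58 -0.07  1.04  1.79] F [ 0.6 -0.1 -4.3] M [ 0.07  0.03 -0.02] gap 0.175
0.0015101815538217332
the job is handed in; nothing more can be done
None
```

I handed the job in at 23.5 s: the bar is against the slab's robot-facing edge, and the stand is held over the slab with its handle square across the bar.

- **Bar:** The first placing left a gap of about 3 mm, because I had read table friction as contact with the slab. I then pushed the bar home from behind. At 12 N it moved no further, and no gap showed. It measured parallel to the edge within 0.04° and about 1 mm off the middle, both before that push; I did not measure them again afterwards, but the later pictures look the same.
- **Stand:** I lifted it 90 mm straight up, putting its underside about 100 mm above the table. I then turned it 82.7°, because the handle began about 7.4° off the bar's line. It ended square to the bar within about 0.1–0.2°, level within about 0.02° by the tool reading, and with the arm still.
- **Ball:** It stayed in place through the gripping, lift and turn, about 2 mm or less from the dish's centre in the wrist view. In the last pictures the handle partly hides it.
- **Spatula, jar and bowl:** They are where they started in the pictures. In the final top view the arm hides most of the bar, so the last check that it is flush comes from the wrist view alone.

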